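# Lay out a tasting place on raised stands

### The arm

A 7-joint arm with a two-finger parallel gripper is mounted at the origin on the work surface. World frame = base frame: x ahead of the robot, y to its left, z up, the work surface at z = 0. Lengths are in mm, angles in rad, forces in N, time in s.
With the tool pointing down it reaches from about 425 to 1025 mm from the base axis. Payload 9.4 kg.
Tool frame: the origin (TCP) lies between the finger pads; the fingertips stand ctrl.tip_reach ahead of it and the grasp point (between the pads) lies 2 mm behind it (ctrl.tip_reach is the distance from the TCP to the fingertips, in mm); z points along the fingers, y is the line along which they close (so a half turn about z gives the same grasp; the last joint's range is limited). The gripper opens to 93 mm and grips with 3 to 60 N. Pads are 15 mm wide; open, the fingers measure 128 mm over their backs; the gripper's body (75 mm by 188 mm) begins 65 mm behind the grasp point.
Start: joints at [1.029, 0.599, -0.003, 1.599, 0.002, 0.943, -0.08], TCP at [324.968, -648.089, 235.618] pointing down, gripper open.
Joint ranges: [-2.57, 2.57], [-0.35, 1.97], [-1.29, 1.29], [0.11, 2.56], [-1.05, 4.19], [0.11, 1.86], [-2.63, 2.63]. Speed limits (rad/s): [2.22, 2.22, 3.01, 3.01, 3.14, 3.14, 3.14].

### API

Orientations are given as a unit quaternion [w, x, y, z].
In Python, from bench import ctrl gives the robot as it stands. The module is installed in compiled form; this text tells all that it offers.
- The arm moves only by the tool move_arm, never from a script. Its argument "steps" is a list of rows, each a list of 3 entries, a list of its own where there are three numbers: the shift along the tool's x, y, z in mm, then the turn about the tool's z in rad, then the finger opening in mm, from 0 to 93. In form: [[[dx, dy, dz], turn, jaw], ...]. A call has exactly 5 rows; each row shifts and turns the commanded pose from where the row before left it, along the tool's axes as they then stand; what a row does not reach is not made up. A row lasts 1/10 s, in which the tool goes at most 50 mm and 8.59 degrees, less where a joint would pass 70% of its speed; a pose out of reach is approached as far as the arm can. A call with a gripper value outside its range is refused whole. The fingers move at their own pace and stop on an object; "force" is the grip in N (left out, the last holds). Time passes only in rows, so rows that do not move let the fingers close, or fill a call up. It gives the time, the measured TCP pose, the force, the opening and the grip force at its end, in the units of the state.
- ctrl.get_state(): the state, without advancing time (a new reading comes with each control period).
- ctrl.read_camera(name): name is "side" or "top" or "wrist"; returns a dict with "image" (420x560x3 uint8, red, green, blue), "K" (3x3 intrinsics, pixels), "k1" (the pictures are not rectified: a ray, as slopes to the right and down, at radius r is drawn at 1 + k1 r^2 times it, then the intrinsics apply), "R" (3x3) and "t" (3): a world point X has camera coordinates R X + t. Camera axes: x right, y down, z forward; pixel columns grow to the right and rows downward; lengths in mm; the calibration is good to about 2 mm. A picture is of the moment at which its call begins. There is no depth.
- ctrl.finish_job(): hands the job in; it is judged then, once.
Trained networks look in a picture, given as the dict that the camera call returned (one of the last four; its "shot" number tells which), for a name from the list of things; names that differ only in an ending like _2 or _b are one class to them, and where a whole thing is asked for, a point or a joint stands for the part that bears it (a point fixed in the world has none). Each returns a list of dicts, best first, with "score" (0 to 1); they miss things now and then, are a little off and sometimes report something else, mostly with a low value. They report only what shows in the picture. A call takes as long as a camera call. They do not tell look-alikes from the thing itself.
- ctrl.find_in(target, picture): "point" ([x, y, z] in mm, in the coordinates of the camera as it stood for that picture, good to about 4 mm: the middle of the surface that is visible of it).
- ctrl.tip_of(target, picture): "point" ([x, y, z] in mm, in the coordinates of the camera as it stood for that picture, good to about 4 mm: a listed point, or the origin of a listed thing).
The state is a dict: "time": time; "joint_pos": joint angles; "qvel": joint speeds; "joint_torque": joint torques, N m; "ee_pos": TCP position; "eef_rot": TCP orientation; "force": force on the tool from outside, world axes, zero at the start; "ft_torque": the same for the moment, N m; "grip_width": finger opening in mm; "gripper_force": force on a finger pad.
Only numpy, scipy, OpenCV 4.12 (cv2) and the standard library are available. Lean on these libraries where they do the work, as an engineer would, in place of code of your own. Each camera call takes 0.05 s, during which the arm holds its last target. There are 200 camera calls.

### The job

Set this tasting place: move the candle from the narrow wooden pedestal to the middle of the woven grey coaster and stand the tall clay cup upright in the middle of the pedestal in its stead. Lay the knife, now on the slate, level across both notches of the brass knife rest, roughly centred, and stand the slate menu on the sloping easel, centred and square, flat on its face with its short edge down against the lip. Put everything down gently, dropping nothing; keep the candle and the tall cup upright all the while, and leave the other tableware where it is.

Things in the scene. Friction and masses are not known exactly. Their poses are not given: they have to be found in the camera images.
- candle: pillar candle in a ribbed copper-and-brass tin: upright cylinder 58 mm in diameter, 78 mm high, 300 g, a thin wick on top. Origin at the centre of its underside, z up. It starts on the pedestal.
- tall_cup: tall hollow terracotta cup, open at the top: 85 mm high, outside diameter 50 mm at the foot, 54 mm at 45 mm height, 62 mm at the rim, wall 4 mm. Origin at the centre of its underside, z up. It starts upright on the table. (The other terracotta cup is squat, 42 mm high; they may stand in each other's place.)
- knife: all-steel table knife lying flat, 190 mm long, x axis along it to the tip. Handle x=-95 to +5 mm, 14 mm wide, 10 mm thick; blade x=+5 to +95 mm, 20 mm wide, 3 mm thick. Origin on its underside at mid-length; centre of mass at x=-20 mm. It starts on the slate, ends overhanging. The tip may point either way in the rest.
- slate: dark stone menu slate, a plain plate 130 mm (its x) by 66 mm (its y) by 9 mm thick, no marks, the same at both ends. Origin at the centre of its underside, z up. It starts flat on the table under the knife.
- pedestal_top (a point): centre of the flat round top of the fixed turned wooden pedestal: top 68 mm in diameter, 100 mm above the table; slender stem, foot 84 mm in diameter.
- coaster_top (a point): centre of the upper face of the fixed round woven grey coaster, 96 mm in diameter, 6 mm thick.
- knife_rest: fixed brass knife rest. Origin at the centre of its underside; x axis along which the knife is to lie. Base bar 110 x 36 x 6 mm; two uprights at x=+45 and -45 mm, each 8 mm thick (x), 44 mm wide (y), with a square notch open at the top, 28 mm wide, floor 28 mm above the table; cheeks rise to 42 mm.
- rest_seat (a point): point midway between the two notches at the height of their floors (28 mm above the table); axes as the knife rest.
- easel_face: sloping face of the fixed wooden easel, 35 degrees from level, facing the robot and up. Origin on its surface, about 75 mm above the table, where the middle of the slate's underside lies when home on the lip. x up the slope, y level across, z out of the face. Face 46 mm wide (slate is wider), x=-65 (at the lip) to +56 mm; lip 46 mm wide, stands 14 mm out.
- squat_cup: bystander: squat terracotta cup, 42 mm high, 68 mm in diameter. Origin at the centre of its underside.
- fork: bystander: steel table fork lying flat, 195 mm long along its x. Origin near mid-length, on the underside.
- tumbler: bystander: clear glass tumbler standing mouth down, 90 mm high, 68 mm in diameter at the mouth. Origin at the centre of its lower end.
- red_bowl: bystander: small red bowl, 90 mm in diameter, 45 mm high. Origin at the centre of its underside.
- ramekin: bystander: white ramekin, 68 mm in diameter, 35 mm high. Origin at the centre of its underside.
- salt_jar: bystander: glass salt jar with metal cap, 52 mm in diameter, 100 mm high. Origin at the centre of its underside.
- pedestal: the pedestal itself; origin at the centre of its underside.
- coaster: the coaster itself; origin at the centre of its underside.
There are look-alikes about, which are no part of the job. What is shaped like the slate but blue is not meant. Leave any turquoise look-alike of the coaster alone.

How it is judged:
By the outcome, as a careful person would: the job done as asked, in the order asked, and still so for the second after the job is handed in, with the robot touching nothing.
It also fails if it takes over 72 s, if anything falls off the work surface, if the arm or the gripper's body presses on something with over 40 N, if the wrist force passes 120 N, or if a joint passes its speed limit or range.

## Working session

There is one attempt and no reset: what is moved stays moved. The work goes in short steps, Python scripts to look and compute and a tool call to move; the robot and the scene stay as the last step left them, time stands still between calls to the robot, and variables do not carry over. Pictures are saved under pics/ and viewed, at most 10 in all, crops included, and the job is handed in when it is done.

Besides the shell and the picture viewer there is one more tool, called after "Request:" as a command line: name --argument value ..., lists and objects as JSON in quotes. move_arm: Moves the arm, as the interface text tells. Its arguments: {"type":"object","properties":{"steps":{"type":"array","items":{"type":"array"}},"force":{"type":"number"}},"required":["steps"]}

```bash
mkdir -p pics && cat > h.py <<'E'
import numpy as np, cv2
from bench import ctrl
from scipy.spatial.transform import Rotation as Ro
def cam(n): return ctrl.read_camera(n)
def w(c,p): return c["R"].T@(np.array(p)-c["t"])
def save(c,n): cv2.imwrite(f"pics/{n}.png",c["image"][:,:,::-1])
def proj(c,X):
    p=c["R"]@np.array(X,float)+c["t"]; s=p[:2]/p[2]; s=s*(1+c["k1"]*(s@s)); return (c["K"]@[s[0],s[1],1])[:2]
def ray(c,u,v,z):
    d=np.linalg.solve(c["K"],[u,v,1])[:2]; s=d.copy()
    for _ in range(30): s=d/(1+c["k1"]*(s@s))
    r=c["R"].T@np.array([s[0],s[1],1]); o=-c["R"].T@c["t"]; return o+r*(z-o[2])/r[2]
E
python3 - <<'E'
from h import *
np.set_printoptions(precision=1,suppress=True)
T=["candle","tall_cup","knife","slate","pedestal_top","coaster_top","knife_rest","rest_seat","easel_face","squat_cup","fork","tumbler","red_bowl","ramekin","salt_jar","coaster"]
s=ctrl.get_state();print(s["ee_pos"],s["eef_rot"],ctrl.tip_reach,s["time"])
ims=[]
for n in("top","side"):
    c=cam(n); save(c,n+"0"); ims.append(c["image"])
    print(n,"campos",-c["R"].T@c["t"],c["K"][0,0],c["k1"])
    for t in T:
        for f in("tip_of","find_in"):
            if f=="find_in" and t in("pedestal_top","coaster_top","rest_seat","easel_face"): continue
            r=getattr(ctrl,f)(t,c)
            print(t,f,[(round(d["score"],2),w(c,d["point"]).round(0).tolist(),proj(c,w(c,d["point"])).round(0).tolist()) for d in r[:3]])
print(ctrl.get_state()["time"])
E
```

```text
[ 324.7 -647.7  234.7] [-0.   1.   0.2 -0. ] 17.0 0.0
top campos [ 442.6   15.7 1303.1] 481.91352699007734 -0.14535132285388844
candle tip_of [(0.9, [531.0, 375.0, 98.0], [129.0, 210.0])]
candle find_in [(0.87, [528.0, 365.0, 174.0], [124.0, 209.0]), (0.55, [616.0, -164.0, 9.0], [336.0, 177.0])]
tall_cup tip_of [(0.74, [436.0, -149.0, 4.0], [332.0, 244.0]), (0.35, [358.0, 161.0, -1.0], [218.0, 275.0])]
tall_cup find_in [(0.82, [436.0, -158.0, 39.0], [337.0, 243.0])]
knife tip_of [(0.69, [531.0, -336.0, 9.0], [400.0, 207.0]), (0.38, [432.0, 297.0, -5.0], [168.0, 248.0])]
knife find_in [(0.82, [545.0, -334.0, 11.0], [399.0, 202.0]), (0.58, [689.0, 286.0, 90.0], [164.0, 148.0])]
slate tip_of [(0.98, [537.0, -334.0, -0.0], [398.0, 205.0]), (0.62, [327.0, -273.0, 0.0], [378.0, 283.0]), (0.2, [357.0, 160.0, -1.0], [218.0, 275.0])]
slate find_in [(0.93, [327.0, -271.0, 7.0], [378.0, 283.0]), (0.63, [530.0, -331.0, 13.0], [398.0, 207.0])]
pedestal_top tip_of [(0.94, [523.0, 373.0, 101.0], [130.0, 213.0]), (0.45, [537.0, -336.0, 2.0], [399.0, 205.0]), (0.15, [530.0, -333.0, 10.0], [398.0, 207
[... 3314 characters left out ...]
220.0])]
red_bowl tip_of [(0.78, [768.0, -268.0, -3.0], [279.0, 164.0]), (0.64, [594.0, -164.0, 2.0], [298.0, 197.0])]
red_bowl find_in [(0.96, [771.0, -272.0, 27.0], [279.0, 153.0])]
ramekin tip_of [(0.78, [351.0, 157.0, -3.0], [273.0, 305.0])]
ramekin find_in [(0.85, [358.0, 152.0, 19.0], [272.0, 293.0]), (0.62, [512.0, 381.0, 16.0], [124.0, 312.0])]
salt_jar tip_of [(0.67, [709.0, 188.0, -3.0], [155.0, 236.0]), (0.38, [522.0, 374.0, 99.0], [117.0, 273.0])]
salt_jar find_in [(0.78, [691.0, 195.0, 58.0], [153.0, 217.0])]
coaster tip_of [(0.82, [434.0, -35.0, -4.0], [309.0, 246.0])]
coaster find_in [(0.91, [266.0, 297.0, 7.0], [247.0, 365.0]), (0.59, [432.0, -32.0, 2.0], [309.0, 244.0])]
2.9
```

View pics/top0.png

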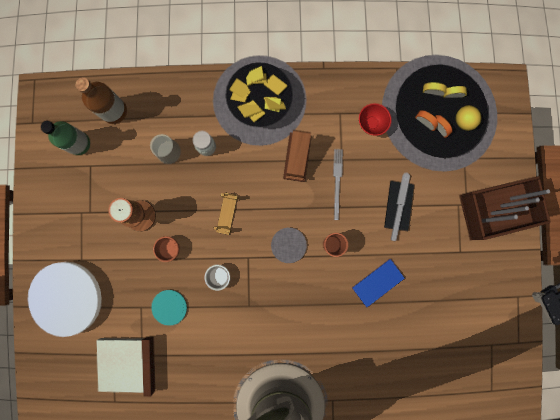

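View pics/side0.png

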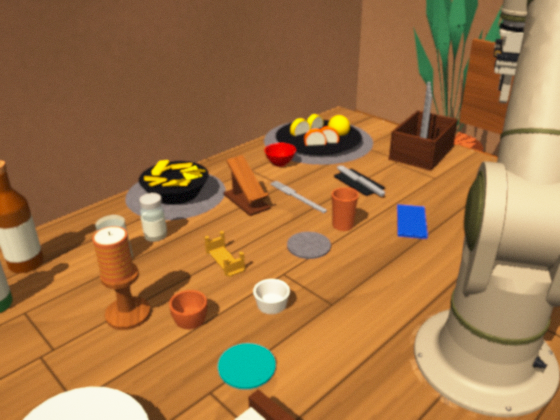

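Candidates: candle (121,210), the only one. Tall cup: (336,243) is tall in the side view, while (166,249) is squat. Coaster: (289,245) is grey, while (169,308) is turquoise. Slate: (398,205) is dark with the knife on it, while (379,283) is blue. I choose (121,210), (336,243), (289,245) and (398,205), and check them in one crop.

```bash
cat >> h.py <<'E'
def st():
    s=ctrl.get_state(); M=Ro.from_quat(np.roll(s["eef_rot"],-1)).as_matrix()
    return s,np.array(s["ee_pos"]),M
def plan(*wps,start=None,vmax=45,jaw=93):
    """wps: (x,y,z,yaw or None[,vmax]); tool x axis at yaw in world"""
    s,p,M=st(); a=np.arctan2(M[1,0],M[0,0])
    if start is not None: p=np.array(start[:3],float); a=start[3]
    for wp in wps:
        q=np.array(wp[:3],float); b=a if wp[3] is None else wp[3]
        v=wp[4] if len(wp)>4 else vmax
        db=(b-a+np.pi/2)%np.pi-np.pi/2
        n=max(int(np.ceil(np.linalg.norm(q-p)/v)),int(np.ceil(abs(db)/0.145)),1)
        for i in range(n):
            d=(q-p)/(n-i); x=[d[0]*np.cos(a)+d[1]*np.sin(a), d[0]*np.sin(a)-d[1]*np.cos(a), -d[2]]
            x=np.round(x,1); t=round(db/n,3)
            print([x.tolist(),-t])
            p=p+np.array([x[0]*np.cos(a)+x[1]*np.sin(a),x[0]*np.sin(a)-x[1]*np.cos(a),-x[2]]); a+=t
        print("  at",p.round(1),round(a,3))
E
python3 - <<'E'
from h import *
s,p,M=st(); print(M.round(3),p,s["time"])
t=cv2.imread("pics/top0.png")
im=np.hstack([cv2.resize(t[y-35:y+35,x-35:x+35],(280,280),interpolation=3) for x,y in((121,212),(399,207))]+[])
im2=np.hstack([cv2.resize(t[y-35:y+35,x-35:x+35],(280,280),interpolation=3) for x,y in((313,244),(228,214))])
cv2.imwrite("pics/crop1.png",np.vstack([im,im2]))
plan((430,-490,260,None),(540,-335,260,0),(570,-200,260,0))
E
```

```text
[[ 0.894  0.448 -0.   ]
 [ 0.448 -0.894 -0.   ]
 [-0.     0.    -1.   ]] [ 324.96810837 -648.11590057  235.626716  ] 2.9
[[33.0, -18.9, -4.9], np.float64(-0.0)]
[[32.9, -18.8, -4.9], np.float64(-0.0)]
[[33.0, -18.9, -4.9], np.float64(-0.0)]
[[32.9, -18.8, -4.8], np.float64(-0.0)]
[[33.0, -18.9, -4.9], np.float64(-0.0)]
  at [ 430. -490.  260.] 0.465
[[33.6, -17.8, 0.0], np.float64(0.093)]
[[31.7, -20.9, 0.0], np.float64(0.093)]
[[29.7, -23.7, 0.0], np.float64(0.093)]
[[27.3, -26.4, 0.0], np.float64(0.093)]
[[24.8, -28.9, 0.0], np.float64(0.093)]
  at [ 540. -335.  260.] -0.0
[[7.5, -33.7, 0.0], np.float64(-0.0)]
[[7.5, -33.8, 0.0], np.float64(-0.0)]
[[7.5, -33.7, 0.0], np.float64(-0.0)]
[[7.4, -33.8, 0.0], np.float64(-0.0)]
  at [ 570. -200.  260.] -0.0
```

View pics/crop1.png

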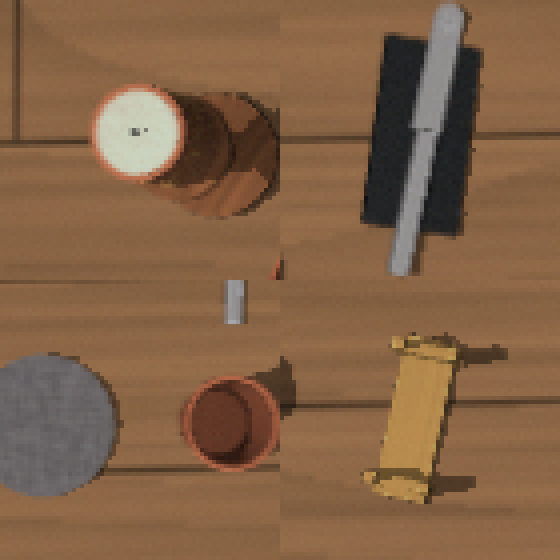

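The crop confirms all four choices. The candle is at (135,130). The slate is dark with the knife on it, wide blade up and handle towards the robot. The grey coaster is at (45,425), the open tall cup at (232,422), and the brass rest at (415,420).

Request:
move_arm --steps '[[[33,-18.9,-4.9],0,93],[[33,-18.9,-4.9],0,93],[[33,-18.9,-4.9],0,93],[[33,-18.9,-4.9],0,93],[[33,-18.9,-4.9],0,93]]' --force 20

```text
time: 3.4
ee_pos: [430.8, -488.3, 260.4]
eef_rot: [0.0, 0.973, 0.23, 0.0]
force: [1.1, -0.9, 0.1]
grip_width: 92.9
gripper_force: 0.0
```

Request:
move_arm --steps '[[[33.6,-17.8,0],0.093,93],[[31.7,-20.9,0],0.093,93],[[29.7,-23.7,0],0.093,93],[[27.3,-26.4,0],0.093,93],[[24.8,-28.9,0],0.093,93]]'

```text
time: 3.9
ee_pos: [540.9, -333.4, 260.3]
eef_rot: [0.0, 1.0, -0.002, 0.0]
force: [0.0, -0.9, -0.6]
grip_width: 93.0
gripper_force: 0.0
```

```bash
python3 - <<'E'
from h import *
s,p,M=st(); print(M.round(3),p,s["time"],s["force"])
c=cam("wrist"); save(c,"w1"); print(c["R"].round(3), -c["R"].T@c["t"],c["K"][0,0])
np.savez("w1.npz",**{k:c[k] for k in("K","k1","R","t")})
for x in [(540,-335,0),(570,-200,0)]: print(proj(c,x))
plan((560,-200,260,0),(560,-60,260,0),(500,30,260,0),(500,130,260,0))
E
```

```text
[[ 1.    -0.004  0.   ]
 [-0.004 -1.    -0.   ]
 [ 0.     0.    -1.   ]] [ 540.89760581 -333.35129444  260.28703311] 3.9 [ 0.02511495 -0.85843563 -0.57609973]
[[-0.003 -1.     0.   ]
 [-0.96   0.003  0.281]
 [-0.281  0.001 -0.96 ]] [ 619.10488388 -333.40911941  409.88207463] 366.95236241797954
[289.45598108 175.81686153]
[168.33853981 149.82359642]
[[4.6, -42.1, 0.0], np.float64(-0.001)]
[[4.7, -42.0, 0.0], np.float64(-0.001)]
[[4.8, -42.1, 0.0], np.float64(-0.001)]
  at [ 560. -200.  260.] 0.001
[[0.0, -35.0, 0.0], np.float64(0.0)]
[[0.0, -35.0, 0.0], np.float64(0.0)]
[[0.0, -35.0, 0.0], np.float64(0.0)]
[[0.1, -35.0, 0.0], np.float64(0.0)]
  at [560. -60. 260.] 0.001
[[-20.0, -30.0, 0.0], np.float64(0.0)]
[[-20.0, -30.0, 0.0], np.float64(0.0)]
[[-19.9, -30.0, 0.0], np.float64(0.0)]
  at [500.  30. 260.] 0.001
[[0.0, -33.3, 0.0], np.float64(0.0)]
[[0.0, -33.4, 0.0], np.float64(0.0)]
[[0.1, -33.3, 0.0], np.float64(0.0)]
  at [500. 130. 260.] 0.001
```

View pics/w1.png

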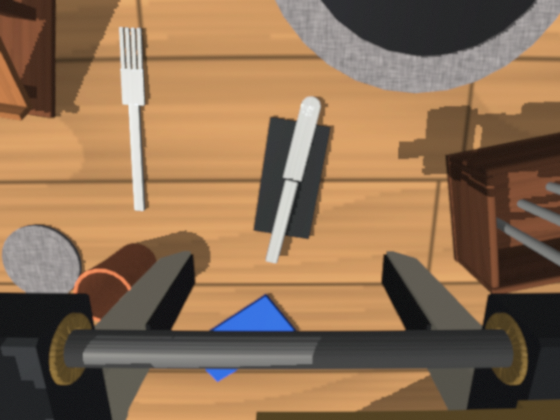

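The wrist view shows the slate's corners at about (272,117), (331,126), (308,238) and (254,231). The knife tip is at (311,97) and the handle end at (272,262). Next I view the easel and coaster, the rest, and the pedestal on the way over.

Request:
move_arm --steps '[[[-5,-34,0],0,93],[[-5,-34,0],0,93],[[-5,-34,0],0,93],[[-5,-34,0],0,93],[[-5,-34,0],0,93]]'

```text
time: 4.45
ee_pos: [514.8, -163.5, 260.3]
eef_rot: [0.0, 1.0, 0.0, 0.0]
force: [0.0, -0.3, -0.4]
grip_width: 93.2
gripper_force: 0.0
```

Request:
move_arm --steps '[[[-5,-34,0],0,93],[[-5,-34,0],0,93],[[-5,-34,0],0,93],[[0,0,0],0,93],[[0,0,0],0,93]]'

```text
time: 4.95
ee_pos: [500.3, -62.3, 260.4]
eef_rot: [0.0, 1.0, 0.001, 0.0]
force: [-0.2, -1.2, -0.3]
grip_width: 92.8
gripper_force: 0.0
```

```bash
cat > snap.py <<'E'
import sys; from h import *
c=cam("wrist"); n=sys.argv[1]; save(c,n); np.savez(n+".npz",**{k:c[k] for k in("K","k1","R","t")})
for t in sys.argv[2:]:
    print(t,[(round(d["score"],2),w(c,d["point"]).round(0).tolist()) for d in ctrl.tip_of(t,c)[:2]])
E
python3 snap.py w2 easel_face coaster_top tall_cup
```

```text
easel_face []
coaster_top [(0.9, [437.0, -29.0, 7.0])]
tall_cup [(0.72, [536.0, -337.0, 1.0]), (0.58, [435.0, -151.0, 0.0])]
```

Request:
move_arm --steps '[[[-10,-42,0],0,93],[[-10,-42,0],0,93],[[-10,-42,0],0,93],[[-10,-42,0],0,93],[[0,0,0],0,93]]'

```text
time: 5.65
ee_pos: [459.4, 109.9, 260.1]
eef_rot: [-0.001, 1.0, 0.003, -0.0]
force: [0.2, -0.7, -0.1]
grip_width: 93.1
gripper_force: 0.0
```

```bash
python3 snap.py w3 knife_rest rest_seat
```

```text
knife_rest [(0.79, [526.0, 132.0, 4.0]), (0.65, [598.0, -165.0, 1.0])]
rest_seat [(0.56, [525.0, 134.0, 25.0])]
```

Request:
move_arm --steps '[[[-8,-45,-8],0,93],[[-8,-45,-8],0,93],[[-8,-45,-8],0,93],[[-8,-45,-8],0,93],[[0,0,0],0,93]]'

```text
time: 6.3
ee_pos: [428.2, 290.1, 293.0]
eef_rot: [-0.002, 1.0, 0.002, 0.001]
force: [-1.5, 0.2, -0.4]
grip_width: 92.8
gripper_force: 0.0
```

```bash
python3 snap.py w4 pedestal_top candle; python3 - <<'E'
import cv2,numpy as np
a=[cv2.imread(f"pics/w{i}.png") for i in(2,3,4)]
cv2.imwrite("pics/m1.png",np.vstack([np.hstack([a[0][:300,:],a[1][:300,:]]),np.hstack([a[2][:300,:],a[2][:300]*0])])[:, :][:600,:][:, :1120][0:600])
b=cv2.imread("pics/m1.png"); cv2.imwrite("pics/m1.png",np.hstack([a[0][:300,80:480],a[1][:300,80:480]])); cv2.imwrite("pics/m2.png",a[2])
from h import *
s,p,M=st(); print(p,M[:2,0],s["time"])
E
```

```text
pedestal_top []
candle [(0.93, [530.0, 376.0, 101.0])]
[429.07949559 283.29800948 291.7477082 ] [ 0.99999646 -0.00264447] 6.45
```

View pics/m1.png

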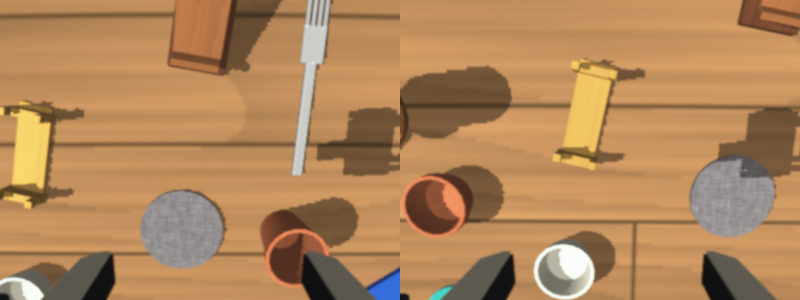

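View pics/m2.png

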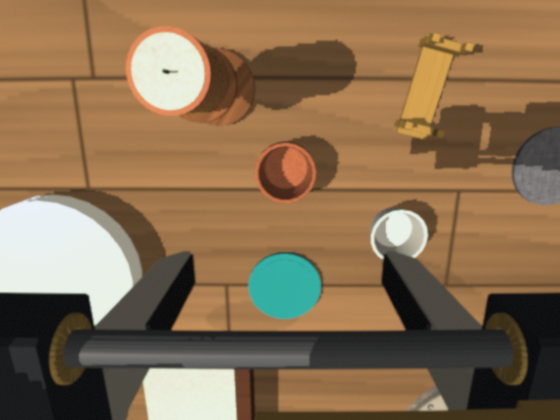

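m1 shows the coaster at (182,229), the cup rim at (297,258), the easel lip front from (168,67) to (223,74), and the rest bar from (590,75) to (580,158). m2 shows the candle's top rim centred at about (169,71) with the wick, and the squat cup at (286,172), so the line to the candle is clear.

```bash
cat > meas.py <<'E'
from h import *
np.set_printoptions(precision=1,suppress=True)
def L(n): d=np.load(n+".npz"); return {k:d[k] for k in d},cv2.imread(f"pics/{n}.png")
def ell(n,lo,hi,roi,z,hull=True):
    c,im=L(n); x0,y0,x1,y1=roi; hsv=cv2.cvtColor(im,cv2.COLOR_BGR2HSV)
    m=cv2.inRange(hsv,lo,hi); k=np.zeros_like(m); k[y0:y1,x0:x1]=m[y0:y1,x0:x1]
    k=cv2.morphologyEx(k,cv2.MORPH_OPEN,np.ones((3,3)))
    cs,_=cv2.findContours(k,cv2.RETR_EXTERNAL,cv2.CHAIN_APPROX_NONE); q=max(cs,key=cv2.contourArea)
    P=np.array([ray(c,u,v,z)[:2] for u,v in cv2.convexHull(q)[:,0]],np.float32)
    return P
E
python3 - <<'E'
from meas import *
# coaster: grey low saturation
for n,roi in(("w2",(200,170,320,290)),("w3",(350,130,480,250))):
    P=ell(n,(0,0,60),(180,60,200),roi,6); print("coaster",n,cv2.minEnclosingCircle(P))
P=ell("w4",(15,10,170),(60,110,255),(115,15,225,125),178); print("candle wax",cv2.minEnclosingCircle(P))
c,_=L("w4"); print("candle px",ray(c,169,71,178))
P=ell("w1",(0,0,0),(180,110,70),(240,105,345,245),9); print("slate",cv2.minAreaRect(P))
c,_=L("w1"); Q=np.array([ray(c,u,v,9)[:2] for u,v in((272,117),(331,126),(308,238),(254,231))]); print(Q.mean(0),[np.degrees(np.arctan2(*(Q[i]-Q[j])[::-1])) for i,j in((0,3),(1,2))],Q)
k=np.array([ray(c,311,97,12)[:2],ray(c,272,262,19)[:2],ray(c,292,180,15)[:2]]); print("knife tip,end,junc",k)
c,im=L("w3"); P=ell("w3",(18,120,120),(35,255,255),(220,50,320,175),30); print("rest@30",cv2.minAreaRect(P))
Q=np.array([ray(c,u,v,6)[:2] for u,v in((253,80),(242,150),(292,80),(278,155))]); print("bar",Q,[np.degrees(np.arctan2(*(Q[i]-Q[i+1])[::-1])) for i in(0,2)])
c,_=L("w2"); print("cup",ray(c,377,258,85)); print("lip",[ray(c,u,v,z) for u,v in((248,67),(303,74)) for z in (20,40)])
s,p,M=st(); print(p,s["time"])
E
```

```text
coaster w2 ((436.3606872558594, -31.042665481567383), 48.32433319091797)
coaster w3 ((436.59735107421875, -30.74191665649414), 48.23234939575195)
candle wax ((527.4088745117188, 373.528076171875), 25.251108169555664)
candle px [527.7 372.3 178. ]
slate ((540.2806396484375, -316.33154296875), (24.73284912109375, 127.56660461425781), 79.43833923339844)
[ 536.6 -336.6] [np.float64(-10.08154955520876), np.float64(-10.264111687310205)] [[ 605.2 -316.6]
 [ 595.7 -379.5]
 [ 468.3 -356.4]
 [ 477.1 -293.8]]
knife tip,end,junc [[ 625.4 -357.5]
 [ 442.5 -314.5]
 [ 538.2 -337.7]]
rest@30 ((532.5667724609375, 134.170654296875), (45.78251647949219, 90.25740814208984), 76.1929931640625)
bar [[560.8 147.6]
 [488.  161. ]
 [561.1 106.9]
 [482.7 121.6]] [np.float64(-10.403876347446591), np.float64(-10.566769085074311)]
cup [ 436. -148.   85.]
lip [array([613.6, -22. ,  20. ]), array([611.8, -24. ,  40. ]), array([607., -77.,  20.]), array([605.6, -76.2,  40. ])]
[429.1 283.3 291.7] 6.45
```

Request:
move_arm --steps '[[[24,-22.5,11],0,93],[[24.5,-22.5,11],0,93],[[24.5,-22.5,11],0,93],[[24.5,-22.5,11],0,93],[[0,0,0],0,93]]'

```text
time: 6.95
ee_pos: [528.9, 374.4, 245.6]
eef_rot: [0.001, 1.0, -0.002, -0.0]
force: [-0.5, 0.3, -0.0]
grip_width: 92.8
gripper_force: 0.0
```

Request:
move_arm --steps '[[[0,0,15],0,93],[[0,0,15],0,93],[[0,0,15],0,93],[[0,0,0],0,93],[[0,0,0],0,93]]'

```text
time: 7.45
ee_pos: [526.3, 373.4, 203.4]
eef_rot: [0.0, 1.0, -0.001, -0.0]
force: [0.3, -0.4, 0.0]
grip_width: 93.3
gripper_force: 0.0
```

```bash
python3 - <<'E'
from h import *
s,p,M=st(); print(p,M[:2,0],s["time"])
c=cam("wrist"); save(c,"w5"); print(proj(c,(527,373,178)),[proj(c,(527,373+k,178)).round() for k in(-29,29)])
c=cam("side");save(c,"s1")
a=cv2.imread("pics/w5.png");b=cv2.imread("pics/s1.png"); cv2.imwrite("pics/m3.png",np.hstack([cv2.resize(a,(400,300)),cv2.resize(b[150:360,0:280],(400,300))]))
E
```

```text
[526.31239457 373.37589354 203.40724936] [ 0.99999699 -0.00244423] 7.45
[288.87192764 259.21148575] [array([345., 259.]), array([233., 259.])]
```

View pics/m3.png

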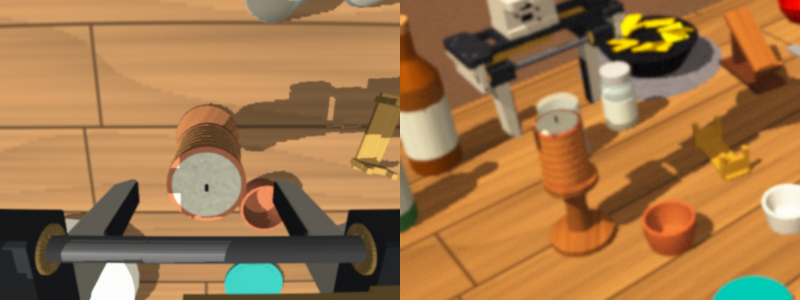

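The candle top is centred at (206,185) in the half-size view, which is where the prediction puts it. The fingers straddle it evenly, so I go down and grip.

Request:
move_arm --steps '[[[0,0,15],0,93],[[0,0,15],0,93],[[0,0,15],0,93],[[0,0,15],0,93],[[0,0,0],0,93]]'

```text
time: 8.05
ee_pos: [524.5, 374.5, 140.0]
eef_rot: [0.001, 1.0, 0.0, -0.002]
force: [-0.2, -0.4, 0.6]
grip_width: 93.0
gripper_force: 0.0
```

Request:
move_arm --steps '[[[0,0,0],0,75],[[0,0,0],0,66],[[0,0,0],0,60],[[0,0,0],0,54],[[0,0,0],0,40]]' --force 20

```text
time: 8.55
ee_pos: [525.9, 374.7, 143.6]
eef_rot: [0.0, 1.0, -0.0, 0.0]
force: [-0.3, -3.1, 4.7]
grip_width: 57.9
gripper_force: 16.9
```

Request:
move_arm --steps '[[[0,0,0],0,40],[[0,0,0],0,40],[[0,0,-5],0,40],[[0,0,-10],0,40],[[0,0,-10],0,40]]'

```text
time: 9.05
ee_pos: [525.5, 375.6, 168.6]
eef_rot: [-0.0, 1.0, 0.0, -0.0]
force: [-0.1, 0.3, -4.1]
grip_width: 57.8
gripper_force: 20.0
```

```bash
python3 - <<'E'
from h import *
s,p,M=st(); print(p,M[:2,0],s["time"])
plan((530,360,225,0,20),(480,150,215,0,40),(436.5,-31,140,0,40),(436.5,-31,62,0,16))
E
```

```text
[525.47376282 375.6044915  168.5833997 ] [9.99999841e-01 1.84890605e-04] 9.05
[[1.5, 5.2, -18.8], np.float64(0.0)]
[[1.5, 5.2, -18.8], np.float64(0.0)]
[[1.5, 5.2, -18.8], np.float64(0.0)]
  at [530. 360. 225.] 0.0
[[-8.3, 35.0, 1.7], np.float64(0.0)]
[[-8.3, 35.0, 1.7], np.float64(0.0)]
[[-8.4, 35.0, 1.6], np.float64(0.0)]
[[-8.3, 35.0, 1.7], np.float64(0.0)]
[[-8.4, 35.0, 1.6], np.float64(0.0)]
[[-8.3, 35.0, 1.7], np.float64(0.0)]
  at [480. 150. 215.] 0.0
[[-7.3, 30.2, 12.5], np.float64(0.0)]
[[-7.2, 30.2, 12.5], np.float64(0.0)]
[[-7.3, 30.1, 12.5], np.float64(0.0)]
[[-7.2, 30.2, 12.5], np.float64(0.0)]
[[-7.3, 30.1, 12.5], np.float64(0.0)]
[[-7.2, 30.2, 12.5], np.float64(0.0)]
  at [436.5 -31.  140. ] 0.0
[[-0.0, -0.0, 15.6], np.float64(0.0)]
[[-0.0, -0.0, 15.6], np.float64(0.0)]
[[-0.0, -0.0, 15.6], np.float64(0.0)]
[[-0.0, -0.0, 15.6], np.float64(0.0)]
[[-0.0, -0.0, 15.6], np.float64(0.0)]
  at [436.5 -31.   62. ] 0.0
```

Request:
move_arm --steps '[[[1,5,-18],0,40],[[1,10,-18],0,40],[[0,20,-18],0,40],[[-8,32,0],0,40],[[-8,35,0],0,40]]'

```text
time: 9.55
ee_pos: [511.7, 273.4, 223.4]
eef_rot: [-0.001, 1.0, 0.001, 0.001]
force: [0.6, -0.6, -3.7]
grip_width: 58.0
gripper_force: 20.0
```

Request:
move_arm --steps '[[[-8,35,2],0,40],[[-8,35,2],0,40],[[-8,35,2],0,40],[[-8,35,2],0,40],[[-8,35,2],0,40]]'

```text
time: 10.05
ee_pos: [471.5, 97.3, 212.9]
eef_rot: [-0.0, 1.0, 0.0, 0.001]
force: [1.0, -0.6, -2.6]
grip_width: 57.6
gripper_force: 20.0
```

Request:
move_arm --steps '[[[-8,35,10],0,40],[[-8,35,15],0,40],[[-8,30,15],0,40],[[-6,20,15],0,40],[[0,0,10],0,40]]'

```text
time: 10.55
ee_pos: [440.8, -24.4, 147.1]
eef_rot: [0.0, 1.0, -0.002, -0.0]
force: [-0.3, -0.7, -3.8]
grip_width: 57.7
gripper_force: 20.0
```

Request:
move_arm --steps '[[[0,0,0],0,40],[[0,0,0],0,40],[[0,0,0],0,40],[[0,0,0],0,40],[[0,0,0],0,40]]'

```text
time: 11.05
ee_pos: [442.0, -21.1, 147.5]
eef_rot: [-0.0, 1.0, 0.0, 0.0]
force: [-0.5, -0.5, -3.3]
grip_width: 58.2
gripper_force: 20.0
```

```bash
cat > pos.py <<'E'
from h import *
P=[]
for i in range(4): 
    s,p,M=st(); P.append(p); cam("wrist") if i<3 else 0
print(np.mean(P,0).round(1),np.std(P,0).round(1),M[:2,0].round(3),s["time"],s["grip_width"],np.round(s["force"],1))
E
python3 pos.py; python3 - <<'E'
from h import *
c=cam("wrist"); save(c,"w6")
E
```

```text
[441.9 -21.3 147.4] [0.1 0.1 0.1] [1. 0.] 11.2 57.82031739913509 [ 1.2 -0.1 -4.1]
```

Request:
move_arm --steps '[[[-3,5,18],0,40],[[-3,4.5,18],0,40],[[0,0,18],0,40],[[0,0,18],0,40],[[0,0,16],0,40]]'

```text
time: 11.75
ee_pos: [435.9, -31.2, 58.3]
eef_rot: [-0.0, 1.0, -0.0, 0.0]
force: [0.3, 0.1, -4.6]
grip_width: 57.9
gripper_force: 20.0
```

Request:
move_arm --steps '[[[0,0,2],0,40],[[0,0,1.5],0,40],[[0,0,1],0,40],[[0,0,0.5],0,40],[[0,0,0],0,40]]'

```text
time: 12.25
ee_pos: [435.9, -31.2, 54.6]
eef_rot: [-0.0, 1.0, -0.0, 0.0]
force: [-1.2, 0.1, -4.4]
grip_width: 57.9
gripper_force: 20.0
```

```bash
python3 - <<'E'
from h import *
c=cam("wrist"); save(c,"w7"); s,p,M=st(); print(p.round(1),s["force"],s["grip_width"])
c2=cam("side"); save(c2,"s2")
a,b=cv2.imread("pics/w7.png"),cv2.imread("pics/s2.png")
cv2.imwrite("pics/m4.png",np.hstack([cv2.resize(a,(400,300)),cv2.resize(b[150:270,230:390],(400,300))]))
E
```

```text
[435.9 -31.2  54.6] [ 0.20264134 -0.61921516 -4.65883129] 57.86447387963371
```

View pics/m4.png

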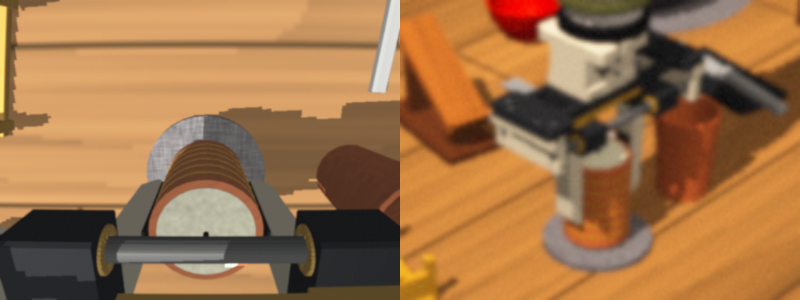

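The candle is upright, just above the middle of the coaster. I lower the last few millimetres in small steps.

Request:
move_arm --steps '[[[0,0,1],0,40],[[0,0,1],0,40],[[0,0,0.7],0,40],[[0,0,0.7],0,40],[[0,0,0],0,40]]'

```text
time: 12.85
ee_pos: [435.6, -31.2, 50.6]
eef_rot: [0.0, 1.0, -0.0, -0.0]
force: [-0.1, -0.1, -4.6]
grip_width: 57.8
gripper_force: 20.0
```

Request:
move_arm --steps '[[[0,0,0.5],0,40],[[0,0,0.5],0,40],[[0,0,0],0,40],[[0,0,0],0,40],[[0,0,0],0,40]]'

```text
time: 13.35
ee_pos: [435.7, -31.2, 49.7]
eef_rot: [0.0, 1.0, -0.0, 0.0]
force: [-0.0, 1.0, -4.2]
grip_width: 57.8
gripper_force: 20.0
```

Request:
move_arm --steps '[[[0,0,0.5],0,40],[[0,0,0.5],0,40],[[0,0,0],0,40],[[0,0,0],0,40],[[0,0,0],0,40]]'

```text
time: 13.85
ee_pos: [435.7, -31.1, 49.4]
eef_rot: [0.0, 1.0, -0.0, 0.0]
force: [-2.0, 0.6, 12.9]
grip_width: 57.9
gripper_force: 20.0
```

Request:
move_arm --steps '[[[0,0,0.5],0,40],[[0,0,0.5],0,40],[[0,0,0],0,40],[[0,0,0],0,40],[[0,0,0],0,40]]'

```text
time: 14.35
ee_pos: [435.8, -31.1, 49.0]
eef_rot: [0.0, 1.0, 0.0, 0.001]
force: [-2.3, 0.3, 24.8]
grip_width: 57.9
gripper_force: 20.0
```

Request:
move_arm --steps '[[[0,0,-1],0,40],[[0,0,0],0,57],[[0,0,0],0,60],[[0,0,0],0,68],[[0,0,0],0,80]]'

```text
time: 14.85
ee_pos: [435.7, -31.2, 48.6]
eef_rot: [0.0, 1.0, -0.0, -0.0]
force: [0.4, 0.1, -0.5]
grip_width: 71.3
gripper_force: 0.0
```

Request:
move_arm --steps '[[[0,0,0],0,93],[[0,0,0],0,93],[[0,0,-15],0,93],[[0,0,-25],0,93],[[0,0,-30],0,93]]'

```text
time: 15.35
ee_pos: [435.0, -31.1, 118.8]
eef_rot: [0.0, 1.0, -0.0, -0.001]
force: [-0.1, 0.4, -0.3]
grip_width: 92.6
gripper_force: 0.0
```

Request:
move_arm --steps '[[[0,0,-30],0,93],[[0,30,-10],0,93],[[0,40,0],0,93],[[0,40,0],0,93],[[0,7,0],0,93]]'

```text
time: 15.85
ee_pos: [435.1, -152.4, 158.9]
eef_rot: [0.001, 1.0, -0.003, 0.0]
force: [-0.3, -0.0, -0.5]
grip_width: 92.6
gripper_force: 0.0
```

```bash
python3 - <<'E'
from h import *
c=cam("wrist"); save(c,"w8"); c=cam("wrist"); s,p,M=st(); print(p.round(1),s["force"],s["grip_width"])
print(proj(c,(436,-148,85)),[proj(c,(436,-148+k,85)).round() for k in(-31,31)])
c2=cam("top"); save(c2,"t2")
for t in("candle","tall_cup"): print(t,[(round(d["score"],2),w(c,d["point"]).round(0).tolist()) for d in ctrl.tip_of(t,c)[:2]])
a,b=cv2.imread("pics/w8.png"),cv2.imread("pics/t2.png")
cv2.imwrite("pics/m5.png",np.hstack([a,cv2.resize(b[200:300,260:320],(240,400),interpolation=3) if 0 else cv2.copyMakeBorder(cv2.resize(b[194:294,250:310],(240,400)),0,20,0,0,0)]))
E
```

```text
[ 435.3 -149.4  158.6] [-0.10613257  1.03454374 -0.51321395] 92.9574155467113
[282.81478441 228.35583932] [array([331., 228.]), array([235., 229.])]
candle []
tall_cup [(0.87, [435.0, -152.0, -2.0])]
```

View pics/m5.png

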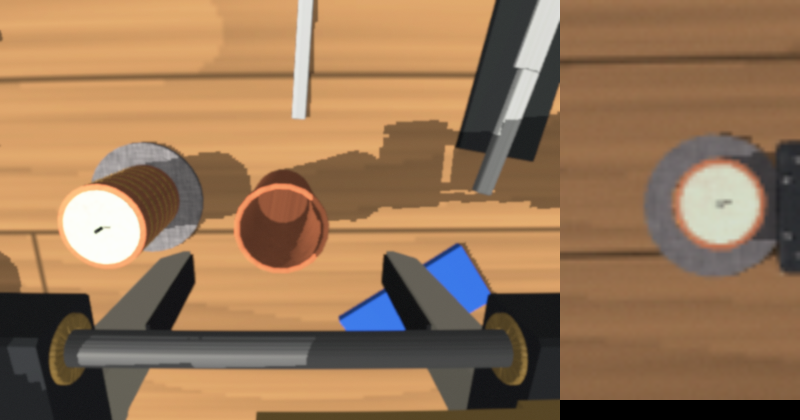

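The candle stands in the middle of the coaster. The cup rim is at (282,228), where predicted, with fingers clear of both. I descend and grip the cup.

Request:
move_arm --steps '[[[0.5,-1,28],0,93],[[0,0,28],0,93],[[0,0,24],0,93],[[0,0,20],0,93],[[0,0,15],0,93]]'

```text
time: 16.6
ee_pos: [436.1, -145.2, 42.4]
eef_rot: [-0.0, 1.0, 0.001, -0.001]
force: [1.0, -0.8, 0.2]
grip_width: 92.8
gripper_force: 0.0
```

Request:
move_arm --steps '[[[0,0,0],0,75],[[0,0,0],0,65],[[0,0,0],0,58],[[0,0,0],0,52],[[0,0,0],0,42]]' --force 14

```text
time: 17.1
ee_pos: [436.5, -147.3, 44.4]
eef_rot: [0.0, 1.0, -0.0, 0.001]
force: [0.5, -0.6, 2.9]
grip_width: 60.7
gripper_force: 14.1
```

Request:
move_arm --steps '[[[0,0,0],0,40],[[0,0,0],0,40],[[0,0,-5],0,40],[[0,0,-10],0,40],[[0,0,-15],0,40]]'

```text
time: 17.6
ee_pos: [435.6, -147.0, 74.1]
eef_rot: [-0.0, 1.0, -0.0, -0.001]
force: [0.5, -0.4, -1.6]
grip_width: 60.3
gripper_force: 14.1
```

```bash
python3 - <<'E'
from h import *
s,p,M=st(); print(p.round(1),s["force"],s["grip_width"])
c=cam("top"); print("candle",ray(c,290,244.75,84))
plan((435,-148,180,0,30),(470,-148,230,0,30),(490,150,230,0,40),(525.5,373.5,200,0,40))
E
```

```text
[ 435.6 -147.    74.1] [ 0.5300252  -0.35620645 -1.58087106] 60.29798573091857
candle [435.75477332 -31.94127855  84.        ]
[[-0.3, 0.2, -26.0], np.float64(-0.0)]
[[-0.3, 0.1, -25.9], np.float64(-0.0)]
[[-0.3, 0.2, -26.0], np.float64(-0.0)]
[[-0.3, 0.1, -25.9], np.float64(-0.0)]
  at [ 435. -148.  180.] -0.0
[[11.7, 0.0, -16.7], np.float64(-0.0)]
[[11.6, 0.0, -16.7], np.float64(-0.0)]
[[11.7, 0.0, -16.6], np.float64(-0.0)]
  at [ 470. -148.  230.] -0.0
[[2.5, -37.2, -0.0], np.float64(-0.0)]
[[2.5, -37.3, -0.0], np.float64(-0.0)]
[[2.5, -37.2, -0.0], np.float64(-0.0)]
[[2.5, -37.3, -0.0], np.float64(-0.0)]
[[2.5, -37.2, -0.0], np.float64(-0.0)]
[[2.4, -37.3, -0.0], np.float64(-0.0)]
[[2.5, -37.2, -0.0], np.float64(-0.0)]
[[2.4, -37.3, -0.0], np.float64(-0.0)]
  at [490. 150. 230.] -0.0
[[5.9, -37.3, 5.0], np.float64(-0.0)]
[[5.9, -37.2, 5.0], np.float64(-0.0)]
[[5.9, -37.3, 5.0], np.float64(-0.0)]
[[5.9, -37.2, 5.0], np.float64(-0.0)]
[[5.9, -37.3, 5.0], np.float64(-0.0)]
[[5.9, -37.2, 5.0], np.float64(-0.0)]
  at [525.5 373.5 200. ] -0.0
```

Request:
move_arm --steps '[[[0,0,-26],0,40],[[0,0,-28],0,40],[[0,0,-28],0,40],[[6,0,-28],0,40],[[10,-10,-28],0,40]]'

```text
time: 18.15
ee_pos: [451.2, -138.1, 213.2]
eef_rot: [0.0, 1.0, -0.001, -0.0]
force: [0.9, -0.3, -1.8]
grip_width: 60.8
gripper_force: 14.1
```

Request:
move_arm --steps '[[[10,-25,-15],0,40],[[6,-36,0],0,40],[[3,-38,0],0,40],[[3,-38,0],0,40],[[3,-38,0],0,40]]'

```text
time: 18.65
ee_pos: [476.7, 39.1, 227.0]
eef_rot: [0.0, 1.0, -0.0, 0.0]
force: [0.7, -0.0, -1.1]
grip_width: 60.7
gripper_force: 14.1
```

Request:
move_arm --steps '[[[3,-38,0],0,40],[[3,-38,0],0,40],[[4,-38,0],0,40],[[5,-38,0],0,40],[[5,-38,0],0,40]]'

```text
time: 19.15
ee_pos: [496.8, 229.1, 226.9]
eef_rot: [0.0, 1.0, -0.0, -0.0]
force: [0.2, -0.6, -1.3]
grip_width: 60.7
gripper_force: 14.1
```

Request:
move_arm --steps '[[[6,-38,0],0,40],[[6,-38,0],0,40],[[6,-35,0],0,40],[[6,-20,5],0,40],[[0,0,0],0,40]]'

```text
time: 19.65
ee_pos: [520.5, 362.1, 221.0]
eef_rot: [-0.001, 1.0, 0.002, -0.0]
force: [-0.3, 0.1, -2.4]
grip_width: 60.7
gripper_force: 14.1
```

```bash
python3 pos.py
```

```text
[520.6 359.5 221.2] [0.2 1.7 0.2] [ 1.    -0.001] 19.8 60.85689459384112 [-0.5 -0.6 -2.2]
```

```bash
python3 - <<'E'
from h import *
for n in("side","top","wrist"):
    c=cam(n); save(c,n+"_p")
    for t in("pedestal_top","tall_cup"): print(n,t,[(round(d["score"],2),w(c,d["point"]).round(1).tolist()) for d in ctrl.tip_of(t,c)[:2]])
    for t in("pedestal",): print(n,t,[(round(d["score"],2),w(c,d["point"]).round(1).tolist()) for d in ctrl.tip_of(t,c)[:2]])
s,p,M=st(); print(p.round(1))
E
```

```text
side pedestal_top [(0.84, [524.7, 373.2, 99.6])]
side tall_cup [(0.81, [515.1, 361.3, 172.3])]
side pedestal [(0.86, [518.6, 369.3, -3.1])]
top pedestal_top [(0.67, [527.4, 372.2, 98.7])]
top tall_cup [(0.45, [522.0, 356.4, 178.2]), (0.44, [522.1, 132.2, -3.2])]
top pedestal [(0.74, [521.0, 372.2, 2.4])]
wrist pedestal_top [(0.89, [524.4, 372.3, 96.5])]
wrist tall_cup [(0.73, [518.6, 355.0, 178.7])]
wrist pedestal [(0.71, [523.5, 370.8, -1.8])]
[521.2 358.8 221.7]
```

Request:
move_arm --steps '[[[2,-7,10],0,40],[[2.5,-7,15],0,40],[[0,0,16],0,40],[[0,0,16],0,40],[[0,0,12],0,40]]'

```text
time: 20.9
ee_pos: [525.1, 373.2, 150.2]
eef_rot: [0.001, 1.0, 0.0, -0.001]
force: [0.9, -0.4, -2.6]
grip_width: 60.5
gripper_force: 14.2
```

Request:
move_arm --steps '[[[0,0,3],0,40],[[0,0,2],0,40],[[0,0,0],0,40],[[0,0,0],0,40],[[0,0,0],0,40]]'

```text
time: 21.4
ee_pos: [526.0, 373.0, 148.4]
eef_rot: [-0.0, 1.0, -0.0, 0.0]
force: [-0.3, 0.4, -1.4]
grip_width: 60.7
gripper_force: 14.2
```

```bash
python3 pos.py
```

```text
[525.9 372.9 148.3] [0.1 0.  0.1] [ 1. -0.] 21.55 60.762656214631754 [-0.1 -0.8 -1.3]
```

Request:
move_arm --steps '[[[0,0,1],0,40],[[0,0,1],0,40],[[0,0,0.7],0,40],[[0,0,0],0,40],[[0,0,0],0,40]]'

```text
time: 22.05
ee_pos: [525.7, 372.8, 144.9]
eef_rot: [0.0, 1.0, -0.0, -0.0]
force: [0.0, -0.2, -1.7]
grip_width: 60.4
gripper_force: 14.1
```

Request:
move_arm --steps '[[[0,0,0.4],0,40],[[0,0,0.4],0,40],[[0,0,0.4],0,40],[[0,0,0],0,40],[[0,0,0],0,40]]'

```text
time: 22.55
ee_pos: [526.1, 372.8, 144.5]
eef_rot: [-0.0, 1.0, -0.0, 0.0]
force: [-0.8, -1.5, 4.6]
grip_width: 60.7
gripper_force: 14.2
```

Request:
move_arm --steps '[[[0,0,-0.2],0,58],[[0,0,0],0,61],[[0,0,0],0,64],[[0,0,0],0,70],[[0,0,0],0,80]]'

```text
time: 23.05
ee_pos: [525.6, 373.0, 143.7]
eef_rot: [0.0, 1.0, 0.0, -0.0]
force: [0.1, -0.4, 0.3]
grip_width: 73.9
gripper_force: 0.0
```

Request:
move_arm --steps '[[[0,0,0],0,93],[[0,0,-15],0,93],[[0,0,-25],0,93],[[0,0,-30],0,93],[[0,5,-30],0,93]]'

```text
time: 23.55
ee_pos: [525.5, 368.5, 246.0]
eef_rot: [-0.0, 1.0, 0.0, 0.0]
force: [0.6, 0.1, 0.6]
grip_width: 93.2
gripper_force: 0.0
```

Request:
move_arm --steps '[[[0,45,-10],0,93],[[0,48,0],0,93],[[0,48,0],0,93],[[0,48,0],0,93],[[0,48,0],0,93]]'

```text
time: 24.05
ee_pos: [525.6, 129.1, 255.3]
eef_rot: [-0.0, 1.0, 0.0, 0.001]
force: [1.3, 0.6, -0.1]
grip_width: 92.8
gripper_force: 0.0
```

```bash
python3 - <<'E'
from h import *
for n in("side","top"):
    c=cam(n); save(c,n+"_q")
    for t in("tall_cup","candle"): print(n,t,[(round(d["score"],2),w(c,d["point"]).round(1).tolist()) for d in ctrl.tip_of(t,c)[:2]])
s,p,M=st(); print(p.round(1))
E
```

```text
side tall_cup [(0.6, [521.8, 374.2, 95.0])]
side candle []
top tall_cup [(0.56, [522.1, 371.1, 101.8])]
top candle [(0.57, [437.9, -30.3, 2.7])]
[525.8 132.1 254.7]
```

Request:
move_arm --steps '[[[8,45,0],0,93],[[8,45,0],0,93],[[8,45,0],0,93],[[8,45,0],0,93],[[0,0,0],0,93]]'

```text
time: 24.85
ee_pos: [558.6, -54.3, 254.0]
eef_rot: [0.001, 1.0, -0.003, 0.0]
force: [-0.5, 1.6, -1.3]
grip_width: 92.9
gripper_force: 0.0
```

```bash
python3 snap.py w9 easel_face; python3 pos.py
```

```text
easel_face [(0.68, [679.0, -59.0, 77.0])]
[557.9 -47.4 254. ] [0.1 0.7 0. ] [1.    0.003] 25.1 92.93272497359067 [-0.1  0.7  0.6]
```

```bash
python3 - <<'E'
import cv2,numpy as np
a=cv2.imread("pics/w9.png"); e=a[20:200,180:390]
t=cv2.imread("pics/top_q.png")[180:250,90:160]; s=cv2.imread("pics/side_q.png")[200:330,70:200]
R=np.vstack([cv2.resize(t,(220,220)),cv2.resize(s,(220,220)),np.zeros((40,220,3),np.uint8)])
E=cv2.resize(e,None,fx=2.66,fy=2.66,interpolation=3)[:480,:559]
cv2.imwrite("pics/m6.png",np.hstack([E,R[:E.shape[0]]]))
print(E.shape)
E
```

```text
(479, 559, 3)
```

View pics/m6.png

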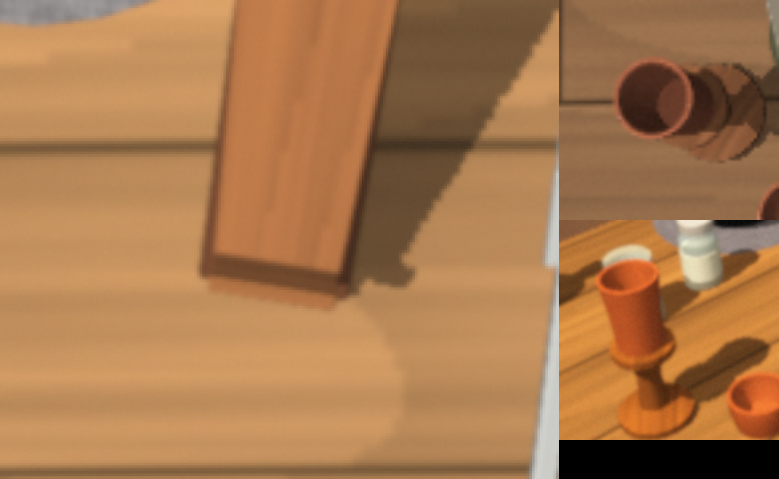

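The cup stands upright and centred on the pedestal. The easel's face-lip corner runs from (213,255) to (347,275) in the crop, and the lip's outer edge from (203,275) to (350,297). I fit the easel pose from these.

```bash
python3 - <<'E'
from meas import *
from scipy.optimize import least_squares
c,im=L("w9")
px=lambda a:np.array([180+a[0]/2.66,20+a[1]/2.66])
obs=[(-65,23,0,(213,255)),(-65,-23,0,(347,275)),(-65,23,14,(203,275)),(-65,-23,14,(350,297))]
side=[(23,(235,0)),(-23,(398,0)),(23,(225,115)),(-23,(376,130))]
s35,c35=np.sin(np.radians(35)),np.cos(np.radians(35))
def W(q,x,y,z):
    f=np.array([c35*x-s35*z,y,s35*x+c35*z]); a=q[3]
    return np.array([q[0]+np.cos(a)*f[0]-np.sin(a)*f[1],q[1]+np.sin(a)*f[0]+np.cos(a)*f[1],q[2]+f[2]])
def res(q):
    r=[]
    for x,y,z,o in obs: r+=list(proj(c,W(q,x,y,z))-px(o))
    for y,o in side:
        A,B=proj(c,W(q,-65,y,0)),proj(c,W(q,20,y,0)); d=(B-A)/np.linalg.norm(B-A); e=px(o)-A; r.append(d[0]*e[1]-d[1]*e[0])
    r.append((q[2]-75)*.5)
    return r
o=least_squares(res,[676,-60,75,-.14]); print(o.x,np.degrees(o.x[3]),np.array(o.fun).round(1))
# knife & slate plan
s,p,M=st(); print(p,s["time"])
k=np.array([np.cos(np.radians(-13.2)),np.sin(np.radians(-13.2))]); g=np.array([534,-336])-20*k; print("knife grasp",g)
plan((g[0],g[1],120,np.radians(-13.2)),start=(558,-46.5,254,0.0))
E
```

```text
[675.1 -60.3  78.5  -0.1] -8.44591655898786 [ 1.5 -0.4 -1.5 -0.9  3.3  1.2 -3.3  0.1 -0.6  0.1 -1.   1.6  1.8]
[557.8 -46.8 254. ] 25.1
knife grasp [ 514.5 -331.4]
[[-5.4, 35.6, 16.8], np.float64(0.029)]
[[-4.4, 35.8, 16.7], np.float64(0.029)]
[[-3.4, 35.9, 16.8], np.float64(0.029)]
[[-2.3, 35.9, 16.7], np.float64(0.029)]
[[-1.3, 36.0, 16.8], np.float64(0.029)]
[[-0.2, 36.0, 16.7], np.float64(0.029)]
[[0.8, 36.0, 16.8], np.float64(0.029)]
[[1.9, 36.0, 16.7], np.float64(0.029)]
  at [ 514.6 -331.4  120. ] -0.232
```

Request:
move_arm --steps '[[[-5.4,35.6,15],0.029,93],[[-4.4,35.8,17],0.029,93],[[-3.4,35.9,17],0.029,93],[[-2.3,35.9,17],0.029,93],[[-1.3,36,17],0.029,70]]'

```text
time: 25.6
ee_pos: [531.0, -226.5, 170.6]
eef_rot: [-0.0, 0.997, -0.071, 0.0]
force: [1.0, -0.1, 0.4]
grip_width: 88.4
gripper_force: 0.0
```

Request:
move_arm --steps '[[[-0.2,36,17],0.029,60],[[0.8,36,17],0.029,50],[[1.9,36,17],0.029,46],[[0,0,0],0,46],[[0,0,0],0,46]]'

```text
time: 26.1
ee_pos: [514.6, -332.9, 119.5]
eef_rot: [-0.0, 0.993, -0.115, -0.0]
force: [0.7, 0.7, -0.7]
grip_width: 49.7
gripper_force: 0.0
```

```bash
python3 snap.py w10 knife slate; python3 pos.py; python3 - <<'E'
from meas import *
c,im=L("w10"); hsv=cv2.cvtColor(im,cv2.COLOR_BGR2HSV)
m=cv2.inRange(hsv,(0,0,110),(180,45,255)); m[280:]=0
n,l,stt,ce=cv2.connectedComponentsWithStats(m)
for i in np.argsort(-stt[1:,4])[:4]+1: print(stt[i],ce[i])
for q in[(442.5,-314.5,19),(538,-337.5,19),(625,-357.5,12)]: print(proj(c,q))
E
```

```text
knife [(0.63, [537.0, -341.0, 9.0])]
slate [(0.8, [329.0, -268.0, 4.0]), (0.72, [536.0, -338.0, -4.0])]
[ 515.2 -332.3  120.6] [0.2 0.3 0. ] [ 0.974 -0.228] 26.4 45.841658527999435 [-0.1  0.2 -0.7]
[ 271   46   34  234 6107] [286.7 152.1]
[   0    8   89  267 5200] [ 33.7 130.4]
[337   0 117   9 630] [393.5   2.6]
[194 256  25  24  35] [205.  265.5]
[286.2 308.8]
[286.9 184.2]
[286.2  47.5]
```

```bash
python3 - <<'E'
from meas import *
c,im=L("w10"); hsv=cv2.cvtColor(im,cv2.COLOR_BGR2HSV)
m=cv2.inRange(hsv,(0,0,110),(180,45,255))
for r in(60,80,110,140,160,175,190,210,230,250,265,278):
    k=np.where(m[r,262:315])[0]+262; print(r,k.min(),k.max(),ray(c,k.min(),r,19 if r>178 else 12)[:2].round(1),ray(c,k.max(),r,19 if r>178 else 12)[:2].round(1))
E
```

```text
60 273 303 [ 619.6 -347.3] [ 615.1 -366.5]
80 273 303 [ 607.4 -344.3] [ 602.9 -363.7]
110 272 303 [ 588.8 -339.1] [ 584.  -359.5]
140 272 302 [ 569.3 -334.3] [ 564.6 -354.5]
160 272 301 [ 555.8 -330.9] [ 551.2 -350.8]
175 271 301 [ 545.6 -327.7] [ 540.8 -348.4]
190 276 296 [ 535.7 -329.2] [ 532.5 -342.8]
210 276 295 [ 521.6 -325.7] [ 518.5 -338.8]
230 275 295 [ 507.1 -321.4] [ 503.9 -335.5]
250 275 294 [ 492.  -317.7] [ 488.9 -331.3]
265 275 294 [ 480.4 -314.9] [ 477.2 -328.6]
278 276 294 [ 469.8 -313.1] [ 466.8 -326.2]
```

Request:
move_arm --steps '[[[0.3,-1.3,20],0.018,46],[[0,0,20],0,46],[[0,0,20],0,46],[[0,0,15],0,46],[[0,0,8],0,46]]'

```text
time: 26.9
ee_pos: [514.7, -332.2, 36.0]
eef_rot: [-0.0, 0.992, -0.124, -0.001]
force: [-0.3, 0.1, 0.1]
grip_width: 45.8
gripper_force: 0.0
```

Request:
move_arm --steps '[[[0,0,5],0,46],[[0,0,3.5],0,46],[[0,0,0],0,46],[[0,0,0],0,46],[[0,0,0],0,46]]'

```text
time: 27.4
ee_pos: [515.0, -333.1, 29.0]
eef_rot: [0.0, 0.992, -0.125, 0.0]
force: [0.6, -0.1, 0.8]
grip_width: 46.1
gripper_force: 0.0
```

```bash
python3 pos.py
```

```text
[ 514.9 -333.    29. ] [0.  0.  0.1] [ 0.969 -0.248] 27.55 45.65611647880146 [ 0.4  0.2 -0.2]
```

Request:
move_arm --steps '[[[0,-2,0.5],0,46],[[0,0,0],0,34],[[0,0,0],0,24],[[0,0,0],0,18],[[0,0,0],0,10]]' --force 25

```text
time: 28.05
ee_pos: [515.2, -331.0, 28.0]
eef_rot: [0.0, 0.992, -0.125, -0.0]
force: [0.4, 0.1, 0.2]
grip_width: 18.7
gripper_force: 0.0
```

Request:
move_arm --steps '[[[0,0,0],0,8],[[0,0,0],0,8],[[0,0,-3],0,8],[[0,0,-6],0,8],[[0,0,-8],0,8]]'

```text
time: 28.55
ee_pos: [515.1, -330.8, 45.3]
eef_rot: [-0.0, 0.992, -0.125, -0.0]
force: [0.6, -0.9, -0.6]
grip_width: 13.3
gripper_force: 25.0
```

```bash
python3 pos.py; python3 snap.py w11; python3 - <<'E'
from meas import *
c,im=L("w11"); s,p,M=st(); print(p)
# knife expected: grasp at x=-20; pads centre at tcp
k=M[:,0]
for x,h in((95,3),(5,3),(-45,10)): print(x,proj(c,p+k*(x+20)+np.array([0,0,-18+h])))
hsv=cv2.cvtColor(im,cv2.COLOR_BGR2HSV); m=cv2.inRange(hsv,(0,0,110),(180,45,255))
for r in range(20,300,20):
    q=np.where(m[r,240:340])[0]+240; print(r,(q.min(),q.max()) if len(q) else None)
E
```

```text
[ 515.6 -331.2   46.1] [0.3 0.2 0.5] [ 0.969 -0.248] 28.7 13.60362438772179 [-0.8 -1.4 -0.6]
[ 515.4 -331.1   45.5]
95 [288.3  10.8]
5 [288.  220.9]
-45 [287.9 321.6]
20 (np.int64(271), np.int64(304))
40 (np.int64(264), np.int64(312))
60 (np.int64(264), np.int64(312))
80 (np.int64(264), np.int64(311))
100 (np.int64(264), np.int64(312))
120 (np.int64(264), np.int64(311))
140 (np.int64(266), np.int64(310))
160 (np.int64(266), np.int64(310))
180 (np.int64(266), np.int64(309))
200 (np.int64(267), np.int64(309))
220 (np.int64(267), np.int64(309))
240 (np.int64(274), np.int64(302))
260 (np.int64(244), np.int64(332))
280 (np.int64(240), np.int64(339))
```

```bash
python3 - <<'E'
from meas import *
from scipy.optimize import minimize
boxes=[(-55,55,-18,18,0,6)]
for sx in(-45,45): boxes+=[(sx-4,sx+4,-22,22,0,28),(sx-4,sx+4,-22,-14,28,42),(sx-4,sx+4,14,22,28,42)]
def render(c,q,S=4):
    im=np.zeros((420*S//2,560*S//2),np.uint8); a=q[2]; R=np.array([[np.cos(a),-np.sin(a)],[np.sin(a),np.cos(a)]])
    for b in boxes:
        P=[]
        for x in b[:2]:
            for y in b[2:4]:
                for z in b[4:]: P.append(proj(c,[*(R@[x,y]+q[:2]),z]))
        h=cv2.convexHull((np.array(P)*32).astype(np.int32)); cv2.fillConvexPoly(im,h,255,shift=4)
    return im
for n,roi in(("w3",(220,40,340,190)),("w4",(380,20,490,150))):
    c,im=L(n); hsv=cv2.cvtColor(im,cv2.COLOR_BGR2HSV); m=cv2.inRange(hsv,(17,130,90),(35,255,255)); k=np.zeros_like(m); x0,y0,x1,y1=roi; k[y0:y1,x0:x1]=m[y0:y1,x0:x1]
    cs,_=cv2.findContours(k,0,1); q=max(cs,key=cv2.contourArea); k=np.zeros_like(k); cv2.drawContours(k,[q],-1,255,-1)
    K=cv2.resize(k,None,fx=2,fy=2)>127
    f=lambda p:1-(K&(r:=render(c,p)>127)).sum()/(K|r).sum()
    o=minimize(f,[525,133.5,-.182],method="Nelder-Mead",options=dict(initial_simplex=[[525,133.5,-.18],[529,133.5,-.18],[525,137,-.18],[525,133.5,-.12]]))
    print(n,o.x,np.degrees(o.x[2]),o.fun,k.sum()/255)
c,im=L("w11"); print("junction",[ray(c,288,r,31)[:2] for r in(226,230,234)])
E
```

```text
w3 [524.4 134.2  -0.2] -12.744066022517236 0.0341732185971646 4009.0
w4 [524.4 133.7  -0.2] -12.821554608131727 0.05272996841358857 3722.0
junction [array([ 537.4, -336.7]), array([ 535.4, -336.2]), array([ 533.5, -335.7])]
```

```bash
python3 - <<'E'
from h import *
s,p,M=st(); print(p,s["time"])
plan((515,-325,85,None,25),(512,-250,160,None,30),(510,60,160,None,42),(508.3,137.7,110,-.2234,40),(508.3,137.7,62,-.2234,16))
E
```

```text
[ 515.43798912 -331.07565505   45.52120226] 28.75
[[-1.0, -2.9, -19.7], np.float64(-0.0)]
[[-0.9, -2.9, -19.8], np.float64(-0.0)]
  at [ 515. -325.   85.] -0.25
[[-5.4, -18.0, -18.7], np.float64(-0.0)]
[[-5.4, -18.0, -18.8], np.float64(-0.0)]
[[-5.4, -17.9, -18.7], np.float64(-0.0)]
[[-5.3, -18.0, -18.8], np.float64(-0.0)]
  at [ 512. -250.  160.] -0.25
[[-9.8, -37.5, 0.0], np.float64(-0.0)]
[[-9.8, -37.5, 0.0], np.float64(-0.0)]
[[-9.9, -37.5, 0.0], np.float64(-0.0)]
[[-9.8, -37.5, 0.0], np.float64(-0.0)]
[[-9.9, -37.5, 0.0], np.float64(-0.0)]
[[-9.8, -37.4, 0.0], np.float64(-0.0)]
[[-9.9, -37.5, 0.0], np.float64(-0.0)]
[[-9.8, -37.4, 0.0], np.float64(-0.0)]
  at [510.  60. 160.] -0.25
[[-7.0, -25.0, 16.7], np.float64(-0.009)]
[[-6.7, -25.0, 16.7], np.float64(-0.009)]
[[-6.5, -25.1, 16.6], np.float64(-0.009)]
  at [508.3 137.7 110. ] -0.223
[[-0.0, 0.0, 12.0], np.float64(0.0)]
[[-0.0, 0.0, 12.0], np.float64(0.0)]
[[-0.0, 0.0, 12.0], np.float64(0.0)]
[[-0.0, 0.0, 12.0], np.float64(0.0)]
  at [508.3 137.7  62. ] -0.223
```

Request:
move_arm --steps '[[[-1,-3,-20],0,8],[[-1,-3,-20],0,8],[[-5.4,-18,-19],0,8],[[-5.4,-18,-19],0,8],[[-5.4,-18,-19],0,8]]'

```text
time: 29.25
ee_pos: [512.2, -267.6, 142.5]
eef_rot: [-0.0, 0.992, -0.125, -0.0]
force: [0.4, -0.4, -0.5]
grip_width: 13.7
gripper_force: 25.0
```

Request:
move_arm --steps '[[[-5.4,-18,-18],0,8],[[-9.8,-37.5,0],0,8],[[-9.8,-37.5,0],0,8],[[-9.8,-37.5,0],0,8],[[-9.8,-37.5,0],0,8]]'

```text
time: 29.75
ee_pos: [510.6, -93.0, 160.0]
eef_rot: [-0.0, 0.992, -0.125, 0.0]
force: [0.5, 1.0, -1.1]
grip_width: 13.4
gripper_force: 25.0
```

Request:
move_arm --steps '[[[-9.8,-37.5,0],0,8],[[-9.8,-37.5,0],0,8],[[-9.8,-37.5,0],0,8],[[-9.8,-37.5,0],0,8],[[-7,-25,10],-0.009,8]]'

```text
time: 30.25
ee_pos: [509.8, 89.7, 150.7]
eef_rot: [-0.001, 0.993, -0.119, 0.001]
force: [-0.3, -0.2, -1.0]
grip_width: 13.3
gripper_force: 25.0
```

Request:
move_arm --steps '[[[-6.7,-25,15],-0.009,8],[[-6.5,-25,20],-0.009,8],[[0,0,0],0,8],[[0,0,0],0,8],[[0,0,0],0,8]]'

```text
time: 30.75
ee_pos: [508.4, 137.2, 115.3]
eef_rot: [0.0, 0.994, -0.112, 0.0]
force: [0.8, -0.3, -0.2]
grip_width: 13.8
gripper_force: 25.0
```

```bash
python3 pos.py
```

```text
[508.6 137.1 115.5] [0.1 0.1 0.1] [ 0.975 -0.223] 30.9 13.911692938340272 [-0.2  0.3  0.4]
```

Request:
move_arm --steps '[[[-0.2,-0.6,15],0,8],[[0,0,15],0,8],[[0,0,12],0,8],[[0,0,10],0,8],[[0,0,8],0,8]]'

```text
time: 31.4
ee_pos: [508.3, 138.5, 54.4]
eef_rot: [0.0, 0.994, -0.112, -0.0]
force: [0.2, 0.6, -0.6]
grip_width: 13.5
gripper_force: 25.0
```

Request:
move_arm --steps '[[[0,0,3],0,8],[[0,0,2],0,8],[[0,0,0.5],0,8],[[0,0,0],0,8],[[0,0,0],0,8]]'

```text
time: 31.9
ee_pos: [508.4, 138.9, 49.8]
eef_rot: [-0.0, 0.994, -0.111, 0.0]
force: [0.5, 0.2, -1.5]
grip_width: 13.6
gripper_force: 25.0
```

```bash
python3 pos.py
```

```text
[508.4 138.9  49.8] [0. 0. 0.] [ 0.975 -0.221] 32.05 13.07776567461063 [ 0.2  1.1 -0.9]
```

Request:
move_arm --steps '[[[0,1,0.5],0,8],[[0,0,0.5],0,8],[[0,0,0.5],0,8],[[0,0,0],0,8],[[0,0,0],0,8]]'

```text
time: 32.55
ee_pos: [508.0, 137.9, 47.9]
eef_rot: [0.0, 0.994, -0.111, -0.0]
force: [-0.1, 1.1, -1.5]
grip_width: 13.8
gripper_force: 25.0
```

Request:
move_arm --steps '[[[0,0,0.4],0,8],[[0,0,0.4],0,8],[[0,0,0.4],0,8],[[0,0,0],0,8],[[0,0,0],0,8]]'

```text
time: 33.05
ee_pos: [508.0, 137.9, 46.9]
eef_rot: [-0.0, 0.994, -0.111, 0.0]
force: [-0.8, 0.8, 3.1]
grip_width: 13.5
gripper_force: 25.0
```

Request:
move_arm --steps '[[[0,0,0],0,13],[[0,0,0],0,16],[[0,0,0],0,20],[[0,0,0],0,30],[[0,0,0],0,45]]'

```text
time: 33.55
ee_pos: [508.0, 137.9, 46.7]
eef_rot: [0.0, 0.994, -0.111, -0.0]
force: [0.5, -0.3, -0.0]
grip_width: 31.8
gripper_force: 0.0
```

Request:
move_arm --steps '[[[0,0,0],0,45],[[0,0,-10],0,45],[[0,0,-25],0,45],[[0,0,-35],0,60],[[0,20,-35],0,75]]'

```text
time: 34.05
ee_pos: [503.9, 120.4, 153.4]
eef_rot: [-0.001, 0.994, -0.11, 0.0]
force: [-0.3, 0.2, 0.2]
grip_width: 56.6
gripper_force: 0.0
```

Request:
move_arm --steps '[[[-10,0,-30],0,93],[[-10,0,-20],0,93],[[-10,0,0],0,93],[[0,0,0],0,93],[[0,0,0],0,93]]'

```text
time: 34.55
ee_pos: [474.0, 125.0, 201.3]
eef_rot: [0.0, 0.994, -0.111, -0.0]
force: [0.3, 0.8, 0.7]
grip_width: 92.2
gripper_force: 0.0
```

```bash
python3 snap.py w12 knife; python3 pos.py; python3 - <<'E'
from meas import *
c,im=L("w12"); hsv=cv2.cvtColor(im,cv2.COLOR_BGR2HSV); m=cv2.inRange(hsv,(0,0,110),(180,60,255))
a=-.2234; k=np.array([np.cos(a),np.sin(a)])
R=np.array([[k[0],-k[1]],[k[1],k[0]]])
for x,h in((95,31),(5,31),(-95,38)): print(x,proj(c,[*(R@[x,0]+[524.4,134]),h]).round(0))
print("cheeks",[proj(c,[*(R@[x,y]+[524.4,134]),28]).round(0).tolist() for x in(45,-45) for y in(14,-14)])
n,l,stt,ce=cv2.connectedComponentsWithStats(m)
for i in np.argsort(-stt[1:,4])[:5]+1: print(stt[i],ce[i])
E
```

```text
knife [(0.63, [525.0, 133.0, 26.0])]
[474.4 124.9 201. ] [0. 0. 0.] [ 0.975 -0.222] 34.8 92.90921787215837 [-0.3 -0.5 -0.1]
95 [263.  20.]
5 [265. 135.]
-95 [266. 246.]
cheeks [[248.0, 86.0], [281.0, 86.0], [250.0, 191.0], [281.0, 191.0]]
[ 250   17   27  227 4573] [264.3 118.2]
[ 465  181   65   63 3152] [497.2 212.1]
[ 246  282   70   50 2717] [280.6 309.3]
[ 404  143   80   94 2573] [430.8 187. ]
[  0   0  74  22 967] [37.   7.4]
```

The knife spans rows 17–244 against a predicted 20–246, so it is seated and centred. Now the slate.

Request:
move_arm --steps '[[[11.5,40,-6],0,93],[[11.5,40,-6],0,93],[[11.5,40,-6],0,93],[[11.5,40,0],0,93],[[11.5,40,0],0,93]]'

```text
time: 35.3
ee_pos: [486.2, -84.5, 219.7]
eef_rot: [0.0, 0.994, -0.111, -0.0]
force: [0.7, -0.9, -0.8]
grip_width: 93.1
gripper_force: 0.0
```

Request:
move_arm --steps '[[[11.5,40,0],0,93],[[11.5,40,0],0,93],[[11.5,40,0],0,93],[[11.5,40,0],0,93],[[11.5,40,0],0,93]]'

```text
time: 35.8
ee_pos: [497.8, -292.5, 219.3]
eef_rot: [-0.0, 0.994, -0.111, -0.0]
force: [0.7, -0.0, -0.2]
grip_width: 93.4
gripper_force: 0.0
```

Request:
move_arm --steps '[[[8,30,10],0,93],[[0,0,0],0,93],[[0,0,0],0,93],[[0,0,0],0,93],[[0,0,0],0,93]]'

```text
time: 36.3
ee_pos: [499.5, -320.1, 209.9]
eef_rot: [-0.0, 0.994, -0.11, -0.0]
force: [0.4, 0.1, 0.3]
grip_width: 92.7
gripper_force: 0.0
```

```bash
python3 snap.py w13 slate; python3 pos.py; cat > fit.py <<'E'
from meas import *
from scipy.optimize import minimize
def render(c,boxes,q):
    im=np.zeros((840,1120),np.uint8); a=q[2]; R=np.array([[np.cos(a),-np.sin(a)],[np.sin(a),np.cos(a)]])
    for b in boxes:
        P=[proj(c,[*(R@[x,y]+q[:2]),z]) for x in b[:2] for y in b[2:4] for z in b[4:]]
        cv2.fillConvexPoly(im,cv2.convexHull((np.array(P)*32).astype(np.int32)),255,shift=4)
    return im>127
def fit(n,lo,hi,roi,boxes,q0):
    c,im=L(n); m=cv2.inRange(cv2.cvtColor(im,cv2.COLOR_BGR2HSV),lo,hi); k=np.zeros_like(m); x0,y0,x1,y1=roi; k[y0:y1,x0:x1]=m[y0:y1,x0:x1]
    cs,_=cv2.findContours(k,0,1); q=max(cs,key=cv2.contourArea); k=np.zeros_like(k); cv2.drawContours(k,[q],-1,255,-1)
    K=cv2.resize(k,None,fx=2,fy=2)>127
    f=lambda p:1-(K&(r:=render(c,boxes,p))).sum()/(K|r).sum()
    q0=np.array(q0); o=minimize(f,q0,method="Nelder-Mead",options=dict(initial_simplex=[q0,q0+[5,0,0],q0+[0,5,0],q0+[0,0,.07]]))
    return o.x,np.degrees(o.x[2]),o.fun,cv2.boundingRect(q)
E
python3 - <<'E'
from fit import *
c,im=L("w13"); u,v=proj(c,(537,-337,5)); print(u,v)
hsv=cv2.cvtColor(im,cv2.COLOR_BGR2HSV); print(hsv[int(v),int(u)])
print(fit("w13",(0,0,0),(180,255,62),(int(u)-70,max(0,int(v)-90),int(u)+70,int(v)+90),[(-65,65,-33,33,0,9)],(537,-337,-.19)))
E
```

```text
slate [(0.83, [330.0, -271.0, 3.0])]
[ 499.4 -320.8  210.1] [0.1 0.2 0. ] [ 0.975 -0.22 ] 36.55 92.75092810401672 [ 1.1 -0.2 -0. ]
296.7997955245206 144.34055246999895
[90 17 60]
(array([ 534.3, -336.1,   -0.2]), np.float64(-9.135656887538806), np.float64(0.21323302071524275), (261, 74, 70, 137))
```

```bash
python3 - <<'E'
from fit import *
for hi in((180,90,110),(180,70,140),(180,110,85)):
    print(fit("w13",(0,0,0),hi,(225,54,370,235),[(-65,65,-33,33,0,9)],(537,-337,-.19)))
E
```

```text
(array([ 535.7, -335.9,   -0.2]), np.float64(-9.511376856800041), np.float64(0.035645447302819266), (257, 73, 75, 140))
(array([ 535.2, -335.9,   -0.2]), np.float64(-9.702489696269657), np.float64(0.04966180593061231), (258, 73, 73, 139))
(array([ 535.6, -336.3,   -0.2]), np.float64(-9.528643161724542), np.float64(0.04437535330695308), (258, 73, 74, 139))
```

Request:
move_arm --steps '[[[21.2,3.3,10],-0.028,93],[[21.3,3.3,20],-0.028,93],[[0,0,25],0,93],[[0,0,25],0,93],[[0,0,25],0,93]]'

```text
time: 37.05
ee_pos: [539.5, -336.7, 104.0]
eef_rot: [0.0, 0.997, -0.083, 0.0]
force: [1.1, 0.4, 0.5]
grip_width: 93.4
gripper_force: 0.0
```

Request:
move_arm --steps '[[[0,0,25],0,93],[[0,0,20],0,93],[[0,0,15],0,93],[[0,0,8],0,93],[[0,0,0],0,93]]'

```text
time: 37.55
ee_pos: [539.1, -336.6, 36.0]
eef_rot: [-0.0, 0.997, -0.083, -0.001]
force: [0.1, 0.4, -0.2]
grip_width: 93.0
gripper_force: 0.0
```

```bash
python3 pos.py; python3 - <<'E'
from meas import *
from scipy.optimize import least_squares
c,im=L("w9")
px=lambda a:np.array([180+a[0]/2.66,20+a[1]/2.66])
obs=[(-65,23,0,(213,255)),(-65,-23,0,(347,275))]
side=[(23,(235,0)),(-23,(398,0)),(23,(225,115)),(-23,(376,130))]
s35,c35=np.sin(np.radians(35)),np.cos(np.radians(35))
def W(q,x,y,z):
    f=np.array([c35*x-s35*z,y,s35*x+c35*z]); a=q[2]
    return np.array([q[0]+np.cos(a)*f[0]-np.sin(a)*f[1],q[1]+np.sin(a)*f[0]+np.cos(a)*f[1],75+f[2]])
def res(q):
    r=[]
    for x,y,z,o in obs: r+=list(proj(c,W(q,x,y,z))-px(o))
    for y,o in side:
        A,B=proj(c,W(q,-65,y,0)),proj(c,W(q,20,y,0)); d=(B-A)/np.linalg.norm(B-A); e=px(o)-A; r.append(d[0]*e[1]-d[1]*e[0])
    return r
o=least_squares(res,[676,-60,-.14]); print(o.x,np.degrees(o.x[2]),np.array(o.fun).round(1))
hsv=cv2.cvtColor(im,cv2.COLOR_BGR2HSV); print([hsv[int(v),int(u)] for u,v in map(px,((300,100),(280,200),(100,200),(300,400),(430,100)))])
E
```

```text
[ 539.5 -336.9   37. ] [0.3 0.2 0.6] [ 0.986 -0.166] 37.7 93.17989144930901 [ 0.2 -0.1  0.5]
[674.3 -60.2  -0.1] -8.327078123891754 [ 1.7  0.5 -1.7 -0.3 -0.8  0.4 -1.3  1.8]
[array([ 12, 156, 182], dtype=uint8), array([ 13, 156, 191], dtype=uint8), array([ 15, 133, 188], dtype=uint8), array([ 15, 133, 191], dtype=uint8), array([ 15, 131, 117], dtype=uint8)]
```

Request:
move_arm --steps '[[[0,0,6],0,93],[[0,0,5],0,93],[[0,0,4],0,93],[[0,0,2.5],0,93],[[0,0,0],0,93]]'

```text
time: 38.2
ee_pos: [539.1, -336.7, 18.8]
eef_rot: [-0.0, 0.997, -0.084, -0.0]
force: [-0.0, 0.2, -0.2]
grip_width: 92.8
gripper_force: 0.0
```

Request:
move_arm --steps '[[[0,0,0],0,85],[[0,0,0],0,78],[[0,0,0],0,72],[[0,0,0],0,67],[[0,0,0],0,60]]' --force 20

```text
time: 38.7
ee_pos: [539.4, -336.8, 19.4]
eef_rot: [-0.0, 0.997, -0.083, 0.0]
force: [0.6, -0.2, 0.2]
grip_width: 65.7
gripper_force: 20.0
```

```bash
python3 pos.py
```

```text
[ 539.4 -336.8   19.4] [0. 0. 0.] [ 0.986 -0.166] 38.85 65.81855150907032 [ 0.6 -0.7  1.2]
```

```bash
python3 - <<'E'
from h import *
s,p,M=st(); print(p,s["time"])
plan((539.4,-336.8,60,None,18),(545,-325,175,None,30),(679.4,-60.9,165,-.1457,36),start=(539.4,-336.8,19.4,np.arctan2(M[1,0],M[0,0])))
E
```

```text
[ 539.35633548 -336.77925659   19.39588904] 38.85
[[0.0, -0.0, -13.5], np.float64(-0.0)]
[[0.0, -0.0, -13.6], np.float64(-0.0)]
[[0.0, -0.0, -13.5], np.float64(-0.0)]
  at [ 539.4 -336.8   60. ] -0.167
[[0.9, -3.1, -28.8], np.float64(-0.0)]
[[0.9, -3.2, -28.7], np.float64(-0.0)]
[[0.9, -3.1, -28.8], np.float64(-0.0)]
[[0.9, -3.2, -28.7], np.float64(-0.0)]
  at [ 545. -325.  175.] -0.167
[[9.8, -31.4, 1.1], np.float64(-0.002)]
[[9.9, -31.4, 1.1], np.float64(-0.002)]
[[10.0, -31.4, 1.1], np.float64(-0.002)]
[[10.0, -31.4, 1.1], np.float64(-0.002)]
[[10.1, -31.3, 1.1], np.float64(-0.002)]
[[10.2, -31.3, 1.1], np.float64(-0.002)]
[[10.2, -31.3, 1.1], np.float64(-0.002)]
[[10.3, -31.3, 1.2], np.float64(-0.002)]
[[10.3, -31.2, 1.1], np.float64(-0.002)]
  at [679.4 -60.9 165. ] -0.149
```

Request:
move_arm --steps '[[[0,0,-5],0,60],[[0,0,-12],0,60],[[0,0,-15],0,60],[[0,0,-22],0,60],[[0,0,-28],0,60]]'

```text
time: 39.35
ee_pos: [538.9, -336.6, 102.6]
eef_rot: [-0.0, 0.997, -0.083, -0.0]
force: [0.5, 0.6, -2.2]
grip_width: 65.6
gripper_force: 20.0
```

Request:
move_arm --steps '[[[1,-4,-28],0,60],[[1,-4,-28],0,60],[[3,-10,-17],0,60],[[10,-31.4,1],-0.003,60],[[10,-31.4,1],-0.003,60]]'

```text
time: 39.85
ee_pos: [577.7, -261.5, 174.8]
eef_rot: [0.001, 0.997, -0.082, 0.001]
force: [0.4, 0.9, -2.3]
grip_width: 65.5
gripper_force: 20.0
```

Request:
move_arm --steps '[[[10,-31.4,1],-0.003,60],[[10,-31.4,1],-0.003,60],[[10,-31.4,1],-0.003,60],[[10,-31.4,1],-0.003,60],[[10,-31.4,1],-0.003,60]]'

```text
time: 40.35
ee_pos: [651.4, -112.7, 168.8]
eef_rot: [0.0, 0.997, -0.073, 0.001]
force: [0.7, 0.1, -1.5]
grip_width: 65.4
gripper_force: 20.0
```

Request:
move_arm --steps '[[[10,-25,1],0,60],[[8,-15,1],0,60],[[0,0,0],0,60],[[0,0,0],0,60],[[0,0,0],0,60]]'

```text
time: 40.85
ee_pos: [673.8, -79.2, 165.6]
eef_rot: [0.001, 0.997, -0.074, -0.0]
force: [0.1, 0.6, -2.3]
grip_width: 65.4
gripper_force: 20.0
```

```bash
python3 pos.py; python3 - <<'E'
from h import *
s,p,M=st(); a=np.arctan2(M[1,0],M[0,0]); print(a); plan((679.4,-60.9,132,-.1457,10))
E
```

```text
[674.  -78.9 165.5] [0.1 0.2 0. ] [ 0.989 -0.148] 41.0 65.86353818627062 [ 0.3  0.3 -2.1]
-0.1480997500097917
[[0.7, -4.6, 8.4], np.float64(-0.001)]
[[0.6, -4.5, 8.4], np.float64(-0.001)]
[[0.7, -4.5, 8.3], np.float64(-0.001)]
[[0.6, -4.6, 8.4], np.float64(-0.001)]
  at [679.4 -60.9 132. ] -0.144
```

Request:
move_arm --steps '[[[0.7,-4.6,6],0,60],[[0.7,-4.6,8],0,60],[[0.6,-4.6,8],0,60],[[0.6,-4.6,8],0,60],[[0,0,2],0,60]]'

```text
time: 41.5
ee_pos: [679.5, -57.6, 131.6]
eef_rot: [-0.0, 0.997, -0.072, -0.001]
force: [-0.3, 0.6, -3.0]
grip_width: 65.7
gripper_force: 20.0
```

Request:
move_arm --steps '[[[0,0,1],0,60],[[0,0,1],0,60],[[0,0,1],0,60],[[0,0,1],0,60],[[0,0,1],0,60]]' --force 10

```text
time: 42.0
ee_pos: [680.0, -59.3, 128.5]
eef_rot: [0.0, 0.997, -0.073, 0.0]
force: [0.3, -0.6, -1.8]
grip_width: 65.9
gripper_force: 10.0
```

```bash
python3 pos.py
```

```text
[679.9 -59.2 128.3] [0.1 0.1 0.1] [ 0.989 -0.146] 42.15 65.78064338125913 [ 1.1  0.8 -2.5]
```

Request:
move_arm --steps '[[[0,1.5,1],0,60],[[0,0,1.5],0,60],[[0,0,1.5],0,60],[[0,0,1.5],0,60],[[0,0,1.5],0,60]]'

```text
time: 42.65
ee_pos: [679.6, -60.8, 121.2]
eef_rot: [0.0, 0.997, -0.073, -0.0]
force: [-1.1, -0.1, -0.4]
grip_width: 65.8
gripper_force: 10.0
```

Request:
move_arm --steps '[[[0,0,1],0,60],[[0,0,1],0,60],[[0,0,1],0,60],[[0,0,1],0,60],[[0,0,0],0,60]]'

```text
time: 43.15
ee_pos: [679.8, -60.6, 117.2]
eef_rot: [0.0, 0.997, -0.073, 0.0]
force: [-0.8, -0.9, -1.3]
grip_width: 65.8
gripper_force: 10.0
```

Request:
move_arm --steps '[[[0,0,1.5],0,60],[[0,0,1.5],0,60],[[0,0,1.5],0,60],[[0,0,1.5],0,60],[[0,0,1.5],0,60]]'

```text
time: 43.65
ee_pos: [679.7, -60.4, 109.7]
eef_rot: [-0.0, 0.997, -0.073, 0.0]
force: [-0.2, -0.1, -1.0]
grip_width: 65.9
gripper_force: 10.0
```

Request:
move_arm --steps '[[[0,0,1.5],0,60],[[0,0,1.5],0,60],[[0,0,1.5],0,60],[[0,0,1.5],0,60],[[0,0,0],0,60]]'

```text
time: 44.15
ee_pos: [679.4, -60.6, 103.5]
eef_rot: [0.0, 0.997, -0.073, -0.0]
force: [-1.2, -1.0, -2.2]
grip_width: 65.6
gripper_force: 10.0
```

```bash
python3 pos.py; python3 - <<'E'
from h import *
c=cam("side"); save(c,"s5")
for n in("top","side"):
    c=cam(n)
    for t in("slate",): print(n,t,[(round(d["score"],2),w(c,d["point"]).round(0).tolist()) for d in ctrl.tip_of(t,c)[:3]],[(round(d["score"],2),w(c,d["point"]).round(0).tolist()) for d in ctrl.find_in(t,c)[:3]])
E
```

```text
[679.4 -60.6 103.6] [0.  0.  0.1] [ 0.989 -0.146] 44.3 65.87158671391815 [ 0.8  0.7 -2. ]
top slate [(0.74, [326.0, -273.0, -0.0])] [(0.8, [330.0, -272.0, 9.0])]
side slate [(0.81, [325.0, -275.0, -2.0]), (0.66, [682.0, -57.0, 78.0]), (0.63, [438.0, -30.0, 7.0])] [(0.81, [321.0, -262.0, 9.0]), (0.42, [527.0, 140.0, 13.0])]
```

Request:
move_arm --steps '[[[0,0,1],0,60],[[0,0,1],0,60],[[0,0,1],0,60],[[0,0,0],0,60],[[0,0,0],0,60]]'

```text
time: 45.15
ee_pos: [679.7, -60.6, 100.7]
eef_rot: [0.0, 0.997, -0.073, -0.0]
force: [-0.3, 0.1, -1.6]
grip_width: 66.0
gripper_force: 10.0
```

```bash
cat > tilt.py <<'E'
from fit import *
import sys; n=sys.argv[1]
import subprocess
c=cam("wrist"); save(c,n); s,p,M=st(); print(p.round(1),np.round(s["force"],1))
im=cv2.imread(f"pics/{n}.png"); hsv=cv2.cvtColor(im,cv2.COLOR_BGR2HSV)
m=cv2.inRange(hsv,(0,0,0),(180,70,110))
def poly(xs,th,dz=-14.9,y=33):
    # slate centre offset xs along slate from pivot (x_tool), tilt th
    piv=p+[0,0,dz]; P=[]
    X=M[:,0]; Y=M[:,1]
    ux=np.cos(th)*X+np.array([0,0,np.sin(th)]); un=-np.sin(th)*X+np.array([0,0,np.cos(th)])
    return [proj(c,piv+ux*(xs+a)+Y*b+un*h) for a in(-65,65) for b in(-y,y) for h in(-4.5,4.5)]
for th in(0,10,20,25,30,35,40,45):
    Q=np.array(poly(-4,np.radians(th))); print(th,"top row",Q[:,1].min().round(0),"far corners",Q[[5,7]].round(0).tolist(),"near",Q[[1,3]].round(0).tolist())
rows=[(r,(np.where(m[r,180:400])[0]+180)) for r in range(100,420,12)]
print([(r,int(k.min()),int(k.max()),len(k)) for r,k in rows if len(k)>3])
E
python3 tilt.py w14
```

```text
[679.6 -60.6 100.8] [ 0.3 -0.3 -2.1]
0 top row 143.0 far corners [[212.0, 145.0], [365.0, 145.0]] near [[226.0, 390.0], [350.0, 390.0]]
10 top row 145.0 far corners [[207.0, 152.0], [370.0, 152.0]] near [[230.0, 374.0], [346.0, 374.0]]
20 top row 153.0 far corners [[202.0, 164.0], [375.0, 164.0]] near [[233.0, 357.0], [343.0, 357.0]]
25 top row 159.0 far corners [[200.0, 173.0], [377.0, 173.0]] near [[234.0, 348.0], [342.0, 348.0]]
30 top row 167.0 far corners [[197.0, 183.0], [379.0, 183.0]] near [[235.0, 339.0], [341.0, 339.0]]
35 top row 176.0 far corners [[195.0, 194.0], [382.0, 194.0]] near [[236.0, 330.0], [340.0, 330.0]]
40 top row 186.0 far corners [[193.0, 207.0], [384.0, 207.0]] near [[237.0, 321.0], [339.0, 321.0]]
45 top row 198.0 far corners [[191.0, 221.0], [386.0, 221.0]] near [[237.0, 312.0], [339.0, 312.0]]
[(100, 186, 226, 28), (112, 182, 198, 13), (172, 200, 354, 83), (184, 199, 378, 180), (196, 200, 377, 178), (208, 203, 373, 171), (220, 207, 370, 164), (232, 210, 366, 157), (244, 213, 363, 151), (256, 214, 362, 149), (268, 211, 366, 156), (280, 205, 372, 168), (292, 199, 377, 159), (304, 194, 383, 155), (316, 188, 389, 150), (328, 185, 394, 113), (340, 180, 399, 220), (352, 205, 399, 178), (364, 180, 399, 220), (376, 393, 399, 7)]
```

Request:
move_arm --steps '[[[0,0,0.7],0,60],[[0,0,0.7],0,60],[[0,0,0.6],0,60],[[0,0,0],0,60],[[0,0,0],0,60]]'

```text
time: 45.7
ee_pos: [680.0, -60.6, 99.6]
eef_rot: [-0.0, 0.997, -0.073, 0.0]
force: [-2.2, 0.7, 5.9]
grip_width: 66.3
gripper_force: 10.0
```

```bash
python3 tilt.py w15 | sed -n '1p;6,8p;$p' | cut -c1-200
```

```text
[680.  -60.6  99.6] [-1.2  0.2  6.9]
30 top row 167.0 far corners [[197.0, 183.0], [380.0, 183.0]] near [[235.0, 339.0], [341.0, 339.0]]
35 top row 176.0 far corners [[195.0, 194.0], [382.0, 194.0]] near [[236.0, 330.0], [340.0, 330.0]]
40 top row 186.0 far corners [[193.0, 207.0], [384.0, 207.0]] near [[237.0, 321.0], [339.0, 321.0]]
[(100, 186, 226, 26), (112, 185, 205, 13), (184, 199, 378, 180), (196, 199, 378, 180), (208, 203, 374, 172), (220, 206, 371, 166), (232, 210, 367, 158), (244, 213, 364, 152), (256, 214, 362, 149), (26
```

Request:
move_arm --steps '[[[-0.8,0,0.3],0,60],[[-0.8,0,0.4],0,60],[[-0.8,0,0.5],0,60],[[-0.8,0,0.5],0,60],[[0,0,0],0,60]]'

```text
time: 46.25
ee_pos: [676.4, -60.1, 97.1]
eef_rot: [0.0, 0.997, -0.073, -0.0]
force: [-1.1, -0.5, 4.6]
grip_width: 65.8
gripper_force: 10.0
```

Request:
move_arm --steps '[[[-0.4,0,0.3],0,60],[[-0.4,0,0.3],0,60],[[-0.4,0,0.3],0,60],[[0,0,0],0,60],[[0,0,0],0,60]]'

```text
time: 46.75
ee_pos: [675.6, -60.0, 96.5]
eef_rot: [0.0, 0.997, -0.073, 0.0]
force: [-1.0, 0.4, 6.1]
grip_width: 65.8
gripper_force: 10.0
```

```bash
python3 tilt.py w16 | sed -n '1p;6,8p;$p' | cut -c1-200
```

```text
[675.6 -60.   96.6] [-0.8  1.   6. ]
30 top row 167.0 far corners [[197.0, 183.0], [380.0, 183.0]] near [[235.0, 339.0], [341.0, 339.0]]
35 top row 176.0 far corners [[195.0, 194.0], [382.0, 194.0]] near [[236.0, 330.0], [340.0, 330.0]]
40 top row 186.0 far corners [[193.0, 207.0], [384.0, 207.0]] near [[237.0, 321.0], [339.0, 321.0]]
[(100, 185, 215, 22), (112, 180, 183, 4), (184, 199, 378, 180), (196, 199, 378, 180), (208, 203, 374, 172), (220, 206, 371, 166), (232, 210, 367, 158), (244, 213, 364, 152), (256, 214, 362, 149), (268
```

Request:
move_arm --steps '[[[-0.4,0,0.25],0,60],[[-0.4,0,0.25],0,60],[[0,0,0],0,60],[[0,0,0],0,60],[[0,0,0],0,60]]'

```text
time: 47.3
ee_pos: [674.8, -59.8, 96.0]
eef_rot: [-0.0, 0.997, -0.073, 0.0]
force: [-0.2, 0.5, 5.3]
grip_width: 65.3
gripper_force: 10.0
```

Request:
move_arm --steps '[[[-0.4,0,0.25],0,60],[[-0.4,0,0.25],0,60],[[0,0,0],0,60],[[0,0,0],0,60],[[0,0,0],0,60]]'

```text
time: 47.8
ee_pos: [674.8, -59.9, 95.9]
eef_rot: [0.0, 0.997, -0.073, 0.001]
force: [0.2, 0.5, 8.1]
grip_width: 66.0
gripper_force: 10.0
```

Request:
move_arm --steps '[[[-0.4,0,0.25],0,60],[[-0.4,0,0.25],0,60],[[0,0,0],0,60],[[0,0,0],0,60],[[0,0,0],0,60]]'

```text
time: 48.3
ee_pos: [674.7, -59.9, 95.9]
eef_rot: [0.0, 0.997, -0.073, 0.002]
force: [1.6, -0.2, 9.3]
grip_width: 65.6
gripper_force: 10.0
```

Request:
move_arm --steps '[[[0.5,0,-0.5],0,60],[[0,0,0],0,65],[[0,0,0],0,67],[[0,0,0],0,70],[[0,0,0],0,76]]' --force 5

```text
time: 48.8
ee_pos: [672.8, -59.6, 94.6]
eef_rot: [0.0, 0.997, -0.073, -0.001]
force: [-0.4, 0.9, 0.3]
grip_width: 73.8
gripper_force: 0.0
```

Request:
move_arm --steps '[[[0,0,0],0,84],[[0,0,0],0,88],[[0,0,-6],0,88],[[0,0,-12],0,88],[[0,0,-20],0,88]]'

```text
time: 49.3
ee_pos: [672.9, -59.6, 133.4]
eef_rot: [0.0, 0.997, -0.073, -0.001]
force: [0.4, 0.7, 0.9]
grip_width: 87.7
gripper_force: 0.0
```

Request:
move_arm --steps '[[[0,0,-30],0,88],[[0,0,-35],0,88],[[-20,0,-35],0,88],[[-40,0,-20],0,88],[[-40,0,0],0,88]]'

```text
time: 49.8
ee_pos: [575.0, -45.2, 257.1]
eef_rot: [-0.0, 0.997, -0.073, 0.003]
force: [-0.0, -0.2, -1.8]
grip_width: 88.0
gripper_force: 0.0
```

Request:
move_arm --steps '[[[-30,0,0],0,88],[[0,0,0],0,88],[[0,0,0],0,88],[[0,0,0],0,88],[[0,0,0],0,88]]'

```text
time: 50.3
ee_pos: [545.9, -40.9, 253.2]
eef_rot: [0.0, 0.997, -0.073, 0.0]
force: [1.1, 0.4, 0.3]
grip_width: 88.1
gripper_force: 0.0
```

```bash
python3 pos.py; python3 snap.py w17 slate; python3 - <<'E'
from meas import *
from scipy.optimize import minimize
c,im=L("w17"); hsv=cv2.cvtColor(im,cv2.COLOR_BGR2HSV); u,v=proj(c,(674,-60,80)); print(u,v,hsv[int(v),int(u)])
m=cv2.inRange(hsv,(0,0,0),(180,80,110)); k=np.zeros_like(m); x0,x1,y0,y1=int(u)-85,int(u)+85,max(0,int(v)-90),min(300,int(v)+90); k[y0:y1,x0:x1]=m[y0:y1,x0:x1]
cs,_=cv2.findContours(k,0,1); q=max(cs,key=cv2.contourArea); print(cv2.boundingRect(q),cv2.contourArea(q)); k[:]=0; cv2.drawContours(k,[q],-1,255,-1); K=cv2.resize(k,None,fx=2,fy=2)>127
def rend(p):
    t,a=p[3],p[2]; X=np.array([np.cos(a),np.sin(a),0]);Y=np.array([-np.sin(a),np.cos(a),0]);Z=np.array([0,0,1])
    ux=np.cos(t)*X+np.sin(t)*Z; un=-np.sin(t)*X+np.cos(t)*Z; o=np.array([p[0],p[1],76.])
    P=np.array([proj(c,o+ux*x+Y*y+un*z) for x in(-65,65) for y in(-33,33) for z in(0,9)])
    r=np.zeros((840,1120),np.uint8); cv2.fillConvexPoly(r,cv2.convexHull((P*32).astype(np.int32)),255,shift=4); r[2*y1:]=0; return r>127
f=lambda p:1-(K&(r:=rend(p))).sum()/(K|r).sum()
q0=np.array([674.5,-60,-.146,.61]); S=[q0]+[q0+np.eye(4)[i]*d for i,d in enumerate((5,5,.07,.1))]
o=minimize(f,q0,method="Nelder-Mead",options=dict(initial_simplex=S)); print(o.x[:2],np.degrees(o.x[2:]),o.fun)
E
```

```text
[545.6 -40.9 253. ] [0.2 0.  0.1] [ 0.989 -0.146] 50.45 87.73253895385402 [-0.  -0.4 -0.7]
slate [(0.8, [670.0, -60.0, 75.0])]
288.4101851660256 36.89577784441357 [105  10  49]
(245, 0, 87, 108) 8221.5
[676.7 -59.9] [-8.3 34.8] 0.02885698604812381
```

The slate lies at 34.8° tilt and −8.3° yaw, matching the easel. It met the lip, since the tool stalled about 2 mm short of its command and the force rose. Everything else was verified earlier, so I hand in.

```bash
python3 -c "
from bench import ctrl
print(ctrl.finish_job())"
```

```text
the job is handed in; nothing more can be done
None
```

I handed the job in at about 50 s: the candle is on the grey coaster, the tall cup on the pedestal, the knife across both notches of its rest, and the slate flat on the easel against its lip; no verdict came back.

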